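# Sort loose spine-model mouldings into their stock trays

### The arm

A 6-joint arm with a two-finger parallel gripper is mounted at the origin on the work surface. World frame = base frame: x ahead of the robot, y to its left, z up, the work surface at z = 0. Lengths are in m, angles in rad, forces in N, time in s.
With the tool pointing down it reaches from about 0.425 to 1.125 m from the base axis. Payload 14.9 kg.
Tool frame: the origin (TCP) lies at the very end of the fingers, on their centre line; the grasp point (between the pads) lies 19 mm behind it; z points along the fingers, y is the direction in which the jaws open and shut (so a half turn about z gives the same grasp; the last joint's range is limited). The gripper opens to 91 mm and grips with 3 to 60 N. Pads are 32 mm wide; open, the fingers measure 118 mm over their backs; the gripper's body (76 mm by 178 mm) begins 60 mm behind the grasp point.
Start: joints at [-1.137, 0.379, 1.734, -0, 1.028, -0.033], TCP at [0.315, -0.625, 0.214] pointing down, gripper open.
Joint ranges: [-2.77, 2.77], [-0.74, 2.19], [0, 2.66], [-1.06, 4.2], [0.31, 2.87], [-3.08, 3.08]. Speed limits (rad/s): [1.89, 1.89, 2.39, 3.14, 3.14, 3.14].

### API

Orientations are given as a unit quaternion [w, x, y, z].
In Python, from workcell import ctrl gives the robot as it stands.
- The arm moves only by the shell command python3 -m handwheel 'ROWS'. ROWS is JSON, a list of rows, each a list of 7 numbers: the opening, from -1 (shut) to 1 (fully open), then the shift along the tool's x, y, z scaled (see below), then the turn, a rotation vector about the tool's x, y, z scaled (see below). In form: [[fingers, tx, ty, tz, ax, ay, az], ...]. A call has 1 to 5 rows; each row is the pose to reach, as a shift and turn from the pose commanded when the call began, along the tool's axes at that moment; what a row does not reach only later rows make up. The controller multiplies each number of a shift by 0.25 m and each number of a turn by 90 degrees. A row lasts 1/12 s, in which the tool goes at most 41.7 mm and 7.16 degrees, less where a joint would pass 70% of its speed; a pose out of reach is approached as far as the arm can. A call with a number of a shift or a turn outside -1 to 1 is refused whole. A call with a gripper value outside its range is refused whole. The fingers move at their own pace and stop on an object; the grip force is fixed at half the most. Time passes only in rows, so rows that repeat a pose let the fingers close. It gives the time, the measured TCP pose, the force and the opening at its end, in the units of the state.
- ctrl.state(): the state, without advancing time (a new reading comes with each control period).
- ctrl.read_camera(name): name is "side" or "top"; returns the picture (420x560x3 uint8, blue, green, red); there is no depth.
- ctrl.get_calibration(name): a dict with "mtx" (3x3 intrinsics, pixels), "R" (3x3) and "t" (3): a world point X has camera coordinates R X + t. Camera axes: x right, y down, z forward; pixel columns grow to the right and rows downward; lengths in m; the calibration is good to about 2 mm. A picture is of the moment at which its call begins. get_calibration takes no time and is no camera call.
- ctrl.sign_off(): hands the job in, once; it reports no verdict.
The state is a dict: "time_s": time; "joints": joint angles; "joint_velocities": joint speeds; "tau": joint torques, N m; "eef_pos": TCP position; "eef_rot": TCP orientation; "contact_force": force on the tool from outside, world axes, zero at the start; "moment": the same for the moment, N m; "gripper_width": opening from 0.0 (shut) to 1.0 (fully open).
Only numpy, scipy, OpenCV 4.12 (cv2) and the standard library are available. Lean on these libraries where they do the work, as an engineer would, in place of code of your own. Each camera call takes 0.05 s, during which the arm holds its last target.

### The job

Sort the loose spine-model parts lying on the bench into the blue trays: each goes into the tray that already holds a part of its own kind - the lumbar vertebra, the ring-shaped atlas and both plain discs. Lay every part flat on the tray floor, standing on its underside as it lies now (a disc may lie either way up), not on top of another part; set them down rather than dropping them, and leave the tape, the glue pot and the red artery piece where they are.

Things in the scene. Friction and masses are not known exactly. Their poses are not given: they have to be found in the camera images.
- lumbar: Loose ivory lumbar vertebra, 80 g, 77 x 75 x 30 mm high: thick kidney-round block with an arch, side wings and blade-like tail. Origin: centre of the block's underside; z up. Block x -15..15, y -20..20, z 0..25 mm; upright flanks at y +-20, flat for 19 mm about x 0: grip there across y (40 mm). On the -x side: wings to y +-37 (behind x -22, heights 12..21), tail to x -62.
- atlas: Loose ivory atlas (top neck vertebra), 40 g: open ring with two lateral lumps and side wings, 46 (x) by 78 (y, over the wings) by 16 mm high. Origin: underside centre, in the open middle; z up. Grip across x on the 14 mm wide flat knobs at the middle of its two arches (46 mm over both; 2 to 14 mm above its underside).
- disc_a: Loose plain ivory spinal disc, 20 g, a flat kidney-round slab 30 (x) by 40 (y) by 9 mm thick. Origin: its very centre, 4.5 mm above the bench; z up. Grip across y (40 mm) or x (30 mm); its sides are upright.
- disc_b: A second loose disc, the same in every way as disc_a.
- tray_lumbar: Fixed blue steel tray, 130 (x) by 210 (y) by 24 mm high, walls and floor 3 mm thick. Origin: underside centre; x along its short side, y along its long side, z up. A lumbar vertebra of the same kind is fixed in its y < 0 half: x -39 to +38, y -88 to -12 mm, to 33 mm above the bench. The half of the tray at y > 0 is empty.
- tray_atlas: Fixed blue steel tray, 130 (x) by 210 (y) by 24 mm high, walls and floor 3 mm thick. Origin: underside centre; x along its short side, y along its long side, z up. An atlas of the same kind is fixed in its y < 0 half: x -23 to +23, y -89 to -11 mm, to 19 mm above the bench. The half of the tray at y > 0 is empty.
- tray_disc: Fixed blue steel tray, 130 (x) by 210 (y) by 24 mm high, walls and floor 3 mm thick. Origin: underside centre; x along its short side, y along its long side, z up. A disc of the same kind is fixed in its y < 0 half: x -15 to +15, y -70 to -30 mm, to 12 mm above the bench. The half of the tray at y > 0 is empty.
- tape: Loose buff roll of tape lying flat, 56 mm across, 19 mm high, among the parts. Origin: underside centre. To be left alone.
- glue_pot: Loose white glue pot with a lid, 42 mm across, 42 mm high, standing among the parts. Origin: underside centre. To be left alone.
- artery: Loose red forked artery piece, about 70 (x) by 32 (y) by 12 mm high, lying among the parts. Origin: underside near its middle. To be left alone.

How it is judged:
By the outcome, as a careful person would: the job done as asked, in the order asked, and still so for the second after the job is handed in, with the robot touching nothing.
It also fails if it takes over 104 s, if anything falls off the work surface, if the arm or the gripper's body presses on something with over 40 N, if the wrist force passes 120 N, or if a joint passes its speed limit or range.

## Working session

There is one attempt and no reset: what is moved stays moved. The work goes in short steps, Python scripts to look and compute and a shell command to move; the robot and the scene stay as the last step left them, time stands still between calls to the robot, and variables do not carry over. Pictures are saved under pics/ and viewed, and the job is handed in when it is done.

```bash
mkdir -p pics; ls
python3 - <<'E'
from workcell import ctrl
import cv2
print(ctrl.state())
for n in("top","side"):
    c=ctrl.get_calibration(n);print(n,c)
    cv2.imwrite(f"pics/{n}0.png",ctrl.read_camera(n))
E
```

```text
pics
{'time_s': 0.0, 'joints': array([-1.13734446e+00,  3.79380207e-01,  1.73479558e+00, -1.83552290e-06,
        1.02846869e+00, -3.32885003e-02]), 'joint_velocities': array([-0.00017829, -0.00103773,  0.0007884 ,  0.00083873, -0.00059194,
       -0.0011111 ]), 'tau': array([-3.86752974e-03, -7.63737488e+01, -4.34368265e+01,  6.50311704e-02,
        4.24276956e-02, -1.48806653e-04]), 'eef_pos': array([ 0.31481981, -0.62476764,  0.21330074]), 'eef_rot': array([-5.15262685e-04,  9.72892296e-01,  2.31258088e-01, -1.05294555e-04]), 'contact_force': array([-0.50294798,  0.79460011,  0.17819871]), 'moment': array([0.03628835, 0.00163532, 0.04199927]), 'gripper_width': 1.0017103577192636}
top {'mtx': array([[403.42870658,   0.        , 276.98975529],
       [  0.        , 403.42870658, 209.09482441],
       [  0.        ,   0.        ,   1.        ]]), 'R': array([[-0.02460064, -0.99962361,  0.01214263],
       [-0.99719492,  0.02367837, -0.07100446],
       [ 0.07069022, -0.01385532, -0.99740209]]), 't': array([0.00722702, 0.51880212, 0.90256467])}
side {'mtx': array([[393.03066375,   0.        , 278.81750784],
       [  0.        , 393.03066375, 204.30571989],
       [  0.        ,   0.        ,   1.        ]]), 'R': array([[ 0.75608266, -0.6544749 , -0.00127291],
       [-0.48033527, -0.55358454, -0.68031036],
       [ 0.44454139,  0.51498229, -0.73292305]]), 't': array([-0.37310165,  0.27752602,  0.61303803])}
```

View pics/top0.png

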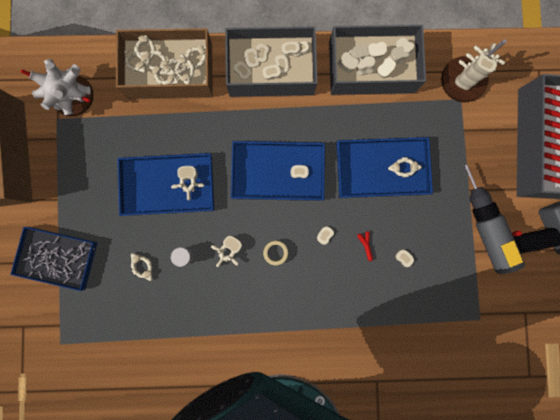

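View pics/side0.png

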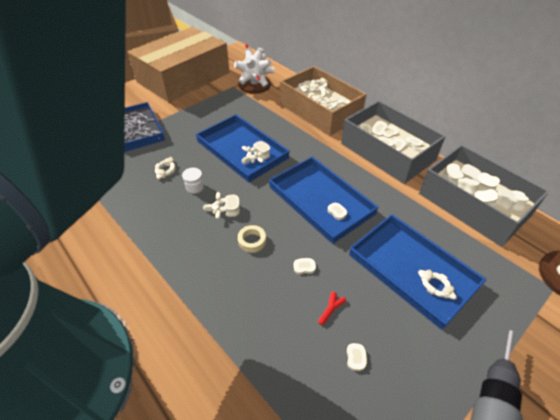

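```bash
cat > h.py <<'E'
import numpy as np,cv2
from workcell import ctrl
def ray(n,u,v,z):
    c=ctrl.get_calibration(n);d=c["R"].T@np.linalg.solve(c["mtx"],[u,v,1.]);o=-c["R"].T@c["t"]
    return o+d*(z-o[2])/d[2]
def proj(n,X):
    c=ctrl.get_calibration(n);p=c["mtx"]@(c["R"]@np.asarray(X,float)+c["t"]);return p[:2]/p[2]
def rect(n,img,x0,y0,w,h,z,s):
    # patch centred x0,y0; w along y(left=+y), h along x(up); s px/m
    W,H=int(w*s),int(h*s)
    dst=np.float32([[0,0],[W,0],[W,H],[0,H]])
    X=[(x0+h/2,y0+w/2),(x0+h/2,y0-w/2),(x0-h/2,y0-w/2),(x0-h/2,y0+w/2)]
    src=np.float32([proj(n,(a,b,z)) for a,b in X])
    return cv2.warpPerspective(img,cv2.getPerspectiveTransform(src,dst),(W,H),flags=cv2.INTER_CUBIC)
E
python3 - <<'E'
from h import *
img=cv2.imread("pics/top0.png")
for nm,u,v in [("atlas",141,266),("pot",180,257),("lumbar",230,248),("tape",275,253),("discL",326,235),("art",367,246),("discR",405,258),("trL",166,184),("trD",278,170),("trA",384,167)]:
    print(nm,ray("top",u,v,.01).round(3))
A=ray("top",141,266,.01);L=ray("top",230,248,.02);D1=ray("top",326,235,.009);D2=ray("top",405,258,.009)
t=[]
for P,z in((A,.012),(L,.024),(D1,.009),(D2,.009)):
    x0,y0=P[:2].round(2);r=rect("top",img,x0,y0,.12,.12,z,2500)
    for k in range(0,12,1):
        cv2.line(r,(k*25,0),(k*25,300),(90,90,0) if k!=6 else (0,0,255),1);cv2.line(r,(0,k*25),(300,k*25),(90,90,0)if k!=6 else (0,0,255),1)
    cv2.putText(r,f"{x0:.2f},{y0:.2f}",(3,12),0,.45,(0,255,255));t.append(r)
cv2.imwrite("pics/r0.png",np.vstack([np.hstack(t[:2]),np.hstack(t[2:])]))
s=cv2.imread("pics/side0.png");t=[]
for P,z in((A,.012),(L,.024),(D1,.009),(D2,.009)):
    x0,y0=P[:2].round(2);r=rect("side",s,x0,y0,.12,.12,z,2500)
    for k in range(0,12,1):
        cv2.line(r,(k*25,0),(k*25,300),(90,90,0) if k!=6 else (0,0,255),1);cv2.line(r,(0,k*25),(300,k*25),(90,90,0)if k!=6 else (0,0,255),1)
    t.append(r)
cv2.imwrite("pics/r0s.png",np.vstack([np.hstack(t[:2]),np.hstack(t[2:])]))
# trays: blue mask
hsv=cv2.cvtColor(img,cv2.COLOR_BGR2HSV);m=cv2.inRange(hsv,(105,150,60),(130,255,255))
cs,_=cv2.findContours(m,0,2)
for c in cs:
    if cv2.contourArea(c)>2000:
        b=cv2.boxPoints(cv2.minAreaRect(c));P=np.array([ray("top",*p,.02)[:2] for p in b]);print("tray",P.mean(0).round(4),[np.linalg.norm(P[i]-P[i-1]).round(3) for i in range(4)],P.round(3).tolist())
E
```

```text
atlas [0.397 0.307 0.01 ]
pot [0.415 0.218 0.01 ]
lumbar [0.433 0.104 0.01 ]
tape [0.419 0.002 0.01 ]
discL [ 0.457 -0.116  0.01 ]
art [ 0.43 -0.21  0.01]
discR [ 0.4   -0.296  0.01 ]
trL [0.583 0.249 0.01 ]
trD [ 0.61 -0.01  0.01]
trA [ 0.612 -0.257  0.01 ]
tray [0.5828 0.249 ] [np.float64(0.132), np.float64(0.216), np.float64(0.132), np.float64(0.214)] [[0.645, 0.36], [0.652, 0.144], [0.52, 0.139], [0.514, 0.353]]
tray [ 0.6085 -0.009 ] [np.float64(0.211), np.float64(0.132), np.float64(0.213), np.float64(0.133)] [[0.547, 0.099], [0.679, 0.095], [0.67, -0.119], [0.538, -0.112]]
tray [ 0.6105 -0.2552] [np.float64(0.132), np.float64(0.217), np.float64(0.133), np.float64(0.215)] [[0.675, -0.147], [0.678, -0.364], [0.546, -0.362], [0.543, -0.147]]
```

View pics/r0.png

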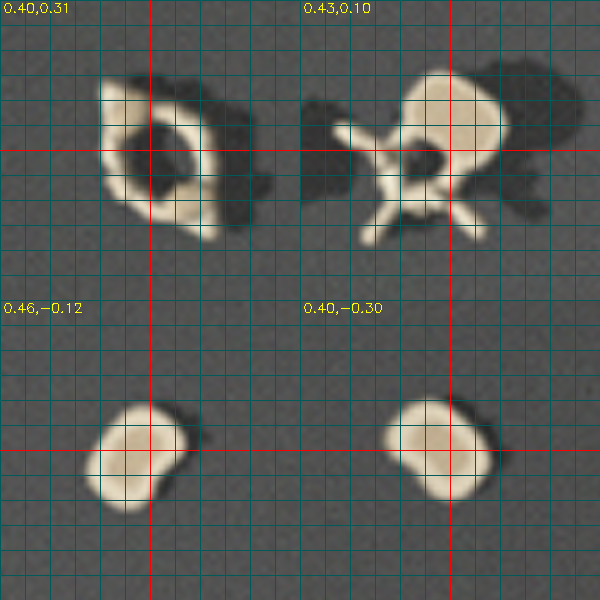

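View pics/r0s.png

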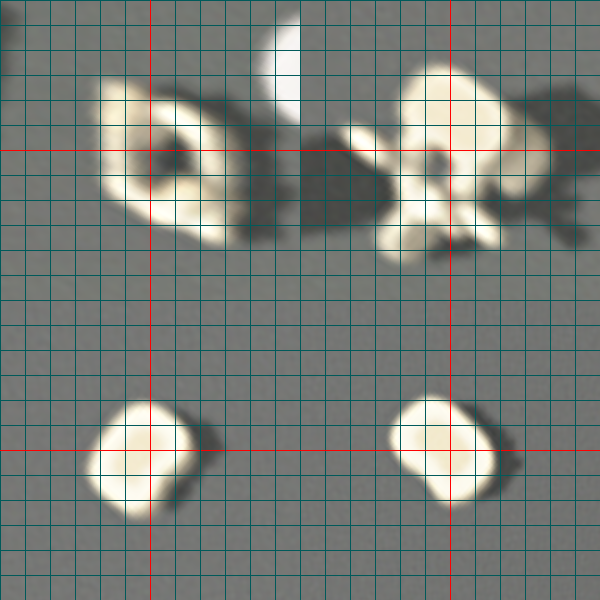

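```bash
cat >> h.py <<'E'
def to_tool(x,y,z,jaw,st=None):
    """delta row for TCP target, jaw = world angle deg of tool y axis (mod 180), tool down"""
    from scipy.spatial.transform import Rotation as R
    st=st or ctrl.state();q=st["eef_rot"];Rc=R.from_quat([q[1],q[2],q[3],q[0]]).as_matrix()
    cur=np.degrees(np.arctan2(Rc[1,1],Rc[0,1]))
    j=jaw+180*round((cur-jaw)/180)
    a=np.radians(j);yy=np.array([np.cos(a),np.sin(a),0]);zz=np.array([0,0,-1.]);T=np.stack([np.cross(yy,zz),yy,zz],1)
    rv=R.from_matrix(Rc.T@T).as_rotvec(degrees=True);d=Rc.T@(np.array([x,y,z])-st["eef_pos"])
    print("t",st["time_s"].__round__(2),"cur",np.round(st["eef_pos"],4),"jaw",round(cur,1),"->",round(j,1),"F",np.round(st["contact_force"],1),"w",round(st["gripper_width"],3),"j",np.round(st["joints"],2)[[0,3,4,5]])
    print("row shift",np.round(d/.25,3).tolist(),"turn",np.round(rv/90,3).tolist(),"dist mm",round(np.linalg.norm(d)*1e3,1),"deg",round(np.linalg.norm(rv),1))
E
python3 - <<'E'
from h import *
img=cv2.imread("pics/top0.png")
print("cam",[(-ctrl.get_calibration(n)["R"].T@ctrl.get_calibration(n)["t"]).round(3) for n in("top","side")])
for n in("top","side"):
  im=cv2.imread(f"pics/{n}0.png")
  for nm,x0,y0,z in(("atlas",.40,.31,.010),("lumbar",.43,.1,.02),("d1",.46,-.12,.007),("d2",.40,-.30,.007)):
    r=rect(n,im,x0,y0,.12,.12,z,2500);g=cv2.cvtColor(r,cv2.COLOR_BGR2HSV)
    m=((g[...,2]>135)&(g[...,1]>20)).astype(np.uint8) if n=="top" else (g[...,2]>165).astype(np.uint8)
    k,l,s,_=cv2.connectedComponentsWithStats(m);i=1+np.argmax(s[1:,4]);m=(l==i).astype(np.uint8)
    c=max(cv2.findContours(m,0,2)[0],key=cv2.contourArea)
    (cx,cy),(w,h),a=cv2.minAreaRect(c);M=cv2.moments(m,True)
    th=.5*np.degrees(np.arctan2(2*M["mu11"],M["mu20"]-M["mu02"])) # image angle of long axis
    d=np.radians(th);wv=(-np.sin(d),-np.cos(d))
    W=lambda u,v:(round(x0+(150-v)/2500,4),round(y0+(150-u)/2500,4))
    print(n,nm,"rect c",W(cx,cy),round(w/2.5,1),round(h/2.5,1),round(a,1),"centroid",W(M["m10"]/M["m00"],M["m01"]/M["m00"]),"long axis world deg",round(np.degrees(np.arctan2(wv[1],wv[0]))%180,1))
E
```

```text
cam [array([0.454, 0.007, 0.937]), array([ 0.143, -0.406,  0.638])]
top atlas rect c (0.3958, 0.3078) 63.4 46.0 89.1 centroid (0.3955, 0.3075) long axis world deg 36.1
top lumbar rect c (0.4254, 0.109) 69.5 67.8 76.0 centroid (0.4306, 0.1073) long axis world deg 144.6
top d1 rect c (0.4573, -0.1135) 30.3 42.1 36.2 centroid (0.4573, -0.1137) long axis world deg 144.0
top d2 rect c (0.4005, -0.2962) 42.2 30.7 44.2 centroid (0.4003, -0.2959) long axis world deg 47.2
side atlas rect c (0.396, 0.3068) 70.2 48.6 21.2 centroid (0.396, 0.3074) long axis world deg 39.3
side lumbar rect c (0.4231, 0.1075) 75.3 75.9 53.4 centroid (0.4283, 0.1056) long axis world deg 163.7
side d1 rect c (0.4586, -0.1141) 34.7 43.7 35.2 centroid (0.4581, -0.1142) long axis world deg 150.1
side d2 rect c (0.4014, -0.2966) 44.1 31.7 45.0 centroid (0.4013, -0.2966) long axis world deg 41.8
```

```bash
cat > ov.py <<'E'
from h import *
def ov(n,im,x,y,yaw,segs,win=.12,s=2500):
    r=None
    a=np.radians(yaw);Rz=np.array([[np.cos(a),-np.sin(a)],[np.sin(a),np.cos(a)]])
    c=proj(n,(x,y,.01));k=8;h=18*2
    big=cv2.resize(im,None,fx=6,fy=6,interpolation=cv2.INTER_CUBIC)
    def P(p):
        q=Rz@np.array(p[:2])/1e3+(x,y);u=proj(n,(*q,p[2]/1e3));return tuple(((u+.5)*6-.5).round().astype(int).tolist())
    for sg in segs:
        cv2.polylines(big,[np.array([P(p) for p in sg])],False,(0,0,255),1)
    u,v=(c*6).astype(int);u=max(150,u);return np.ascontiguousarray(big[max(v-150,0):v+150,u-150:u+150])
LUM=[[(-15,-20,25),(15,-20,25),(15,20,25),(-15,20,25),(-15,-20,25)],[(15,-20,25),(15,-20,0),(15,20,0)],[(0,0,25),(15,0,25)],[(-22,37,16),(-32,37,16)],[(-22,-37,16),(-32,-37,16)],[(-62,-3,15),(-62,3,15)]]
ATL=[[(-23,-7,14),(-23,7,14)],[(23,-7,14),(23,7,14)],[(-5,39,8),(5,39,8)],[(-5,-39,8),(5,-39,8)]]
DSC=[[(-15,-20,4.5),(15,-20,4.5),(15,20,4.5),(-15,20,4.5),(-15,-20,4.5)]]
E
python3 - <<'E'
from ov import *
rows=[]
for n in("top","side"):
    im=cv2.imread(f"pics/{n}0.png")
    rows.append(np.hstack([ov(n,im,.442,.098,-36,LUM)[:300],ov(n,im,.396,.3077,-54,ATL)]))
cv2.imwrite("pics/ov0.png",np.vstack(rows))
E
```

```text
(no output)
```

View pics/ov0.png

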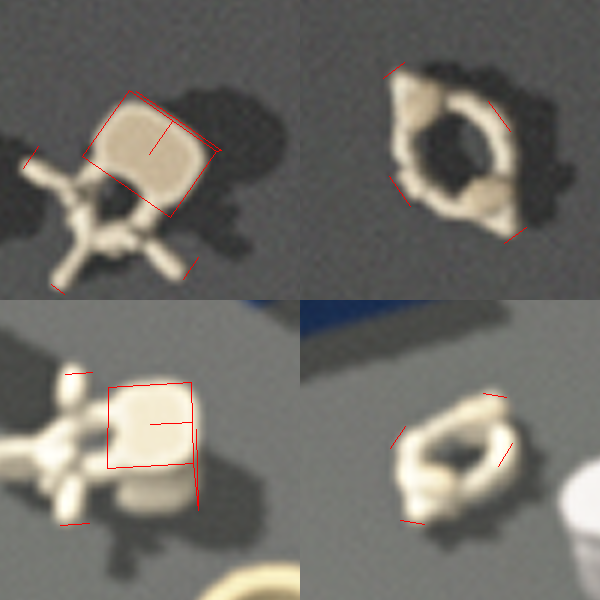

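Run:
```python
from h import *
to_tool(.4415,.0985,.1,54)
```

```text
t 0.1 cur [ 0.3148 -0.6248  0.2134] jaw -63.3 -> -126 F [-0.3  0.8 -0.4] w 0.998 j [-1.14  0.    1.03 -0.03]
row shift [1.754, -2.355, 0.456] turn [-0.001, 0.0, 0.697] dist mm 743.0 deg 62.7
```

```bash
python3 -m handwheel '[[0.5,0.1,-0.134,0,0,0,0.07],[0.5,0.2,-0.268,0,0,0,0.14],[0.5,0.3,-0.402,0,0,0,0.21],[0.5,0.4,-0.536,0,0,0,0.28],[0.5,0.49,-0.66,0.0,0,0,0.35]]'
python3 - <<'E'
from h import *
to_tool(.4415,.0985,.1,54)
E
```

```text
time_s: 0.52
eef_pos: [0.3499, -0.4203, 0.2135]
eef_rot: [-0.0, 0.999, -0.044, -0.0]
contact_force: [1.2, -0.6, 0.1]
gripper_width: 0.755
t 0.52 cur [ 0.3499 -0.4203  0.2135] jaw -95.1 -> -126 F [ 1.2 -0.6  0.1] w 0.755 j [-0.92  0.    0.96  0.74]
row shift [0.181, -2.099, 0.455] turn [-0.0, 0.0, 0.344] dist mm 539.0 deg 30.9
```

```bash
python3 -m handwheel '[[0.5,0.013,-0.166,0.0,0,0,0.07],[0.5,0.026,-0.332,0.03,0,0,0.14],[0.5,0.04,-0.5,0.06,0,0,0.21],[0.5,0.056,-0.66,0.1,0,0,0.28],[0.5,0.07,-0.82,0.14,0,0,0.344]]'
python3 - <<'E'
from h import *
to_tool(.4415,.0985,.1,54)
E
```

```text
time_s: 0.93
eef_pos: [0.3842, -0.2197, 0.1792]
eef_rot: [0.0, 0.951, -0.309, 0.0]
contact_force: [1.2, -0.6, 0.3]
gripper_width: 0.755
t 0.93 cur [ 0.3842 -0.2197  0.1792] jaw -126.1 -> -126 F [ 1.2 -0.6  0.3] w 0.755 j [-0.57  0.    0.87  1.63]
row shift [-0.564, -1.164, 0.316] turn [-0.0, -0.0, -0.001] dist mm 332.9 deg 0.1
```

```bash
python3 -m handwheel '[[0.5,-0.07,-0.14,0.0,0,0,0],[0.5,-0.14,-0.28,0.0,0,0,0],[0.5,-0.21,-0.43,0.0,0,0,0],[0.5,-0.28,-0.57,0.05,0,0,0],[0.5,-0.35,-0.72,0.1,0,0,0]]'
python3 - <<'E'
from h import *
to_tool(.4415,.0985,.06,54)
E
```

```text
time_s: 1.35
eef_pos: [0.4182, -0.0239, 0.155]
eef_rot: [-0.0, 0.952, -0.307, 0.001]
contact_force: [0.9, -0.7, 0.5]
gripper_width: 0.75
t 1.35 cur [ 0.4182 -0.0239  0.155 ] jaw -125.7 -> -126 F [ 0.9 -0.7  0.5] w 0.75 j [-0.11 -0.    0.81  2.08]
row shift [-0.211, -0.451, 0.38] turn [-0.001, -0.001, 0.003] dist mm 156.7 deg 0.3
```

```bash
python3 -m handwheel '[[0.5,-0.07,-0.15,0.1,0,0,0],[0.5,-0.14,-0.30,0.2,0,0,0],[0.5,-0.211,-0.451,0.3,0,0,0.003],[0.5,-0.211,-0.451,0.38,0,0,0.003],[0.5,-0.211,-0.451,0.38,0,0,0.003]]'
python3 - <<'E'
from h import *
to_tool(.4415,.0985,.006,54)
im=ctrl.read_camera("side");cv2.imwrite("pics/s1.png",cv2.resize(im[100:320,100:380],None,fx=2.8,fy=2.6))
E
```

```text
time_s: 1.77
eef_pos: [0.4387, 0.0989, 0.0554]
eef_rot: [0.001, 0.952, -0.307, -0.003]
contact_force: [-2.1, -0.3, -1.3]
gripper_width: 0.748
t 1.77 cur [0.4387 0.0989 0.0554] jaw -125.8 -> -126 F [-2.1 -0.3 -1.3] w 0.748 j [0.17 0.   0.6  2.37]
row shift [0.011, -0.006, 0.197] turn [0.003, 0.003, 0.002] dist mm 49.4 deg 0.4
```

View pics/s1.png

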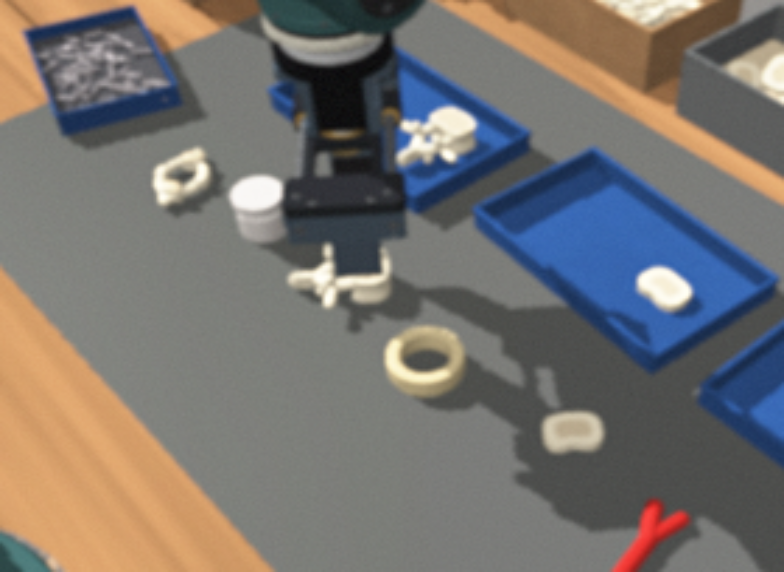

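```bash
python3 -m handwheel '[[0.5,0.005,-0.003,0.09,0,0,0],[0.5,0.005,-0.003,0.15,0,0,0],[0.5,0.005,-0.003,0.195,0,0,0],[0.5,0.005,-0.003,0.195,0,0,0],[0.5,0.005,-0.003,0.195,0,0,0]]'
python3 - <<'E'
from h import *
to_tool(.4415,.0985,.005,54)
E
```

```text
time_s: 2.23
eef_pos: [0.4427, 0.0959, 0.0118]
eef_rot: [0.0, 0.951, -0.309, -0.0]
contact_force: [-0.1, 0.3, -0.4]
gripper_width: 0.751
t 2.23 cur [0.4427 0.0959 0.0118] jaw -126.0 -> -126 F [-0.1  0.3 -0.4] w 0.751 j [ 0.16 -0.    0.5   2.36]
row shift [-0.01, -0.006, 0.027] turn [0.0, 0.0, -0.0] dist mm 7.4 deg 0.0
```

```bash
python3 -m handwheel '[[0.5,-0.008,-0.005,0.027,0,0,0],[0.5,-0.008,-0.005,0.027,0,0,0],[-1,-0.008,-0.005,0.027,0,0,0],[-1,-0.008,-0.005,0.027,0,0,0],[-1,-0.008,-0.005,0.027,0,0,0]]'; python3 -m handwheel '[[-1,0,0,0,0,0,0],[-1,0,0,0,0,0,0],[-1,0,0,0,0,0,0],[-1,0,0,0,0,0,0]]'
```

```text
time_s: 2.65
eef_pos: [0.4418, 0.0987, 0.0047]
eef_rot: [-0.0, 0.951, -0.309, 0.0]
contact_force: [-0.2, -0.7, 1.1]
gripper_width: 0.562
time_s: 2.98
eef_pos: [0.4417, 0.0987, 0.0044]
eef_rot: [0.0, 0.951, -0.309, 0.0]
contact_force: [-1.9, -0.7, 5.8]
gripper_width: 0.432
```

```bash
python3 -m handwheel '[[-1,0,0,-0.1,0,0,0],[-1,0,0,-0.2,0,0,0],[-1,0,0,-0.32,0,0,0],[-1,0,0,-0.32,0,0,0]]';  python3 - <<'E'
from h import *
to_tool(.6047,.3017,.085,91.8)
E
```

```text
time_s: 3.32
eef_pos: [0.444, 0.0991, 0.0884]
eef_rot: [-0.001, 0.951, -0.309, 0.003]
contact_force: [1.4, 0.1, -0.9]
gripper_width: 0.434
t 3.32 cur [0.444  0.0991 0.0884] jaw -126.0 -> -88.2 F [ 1.4  0.1 -0.9] w 0.434 j [0.17 0.   0.66 2.37]
row shift [0.044, -1.033, 0.018] turn [-0.002, -0.003, -0.42] dist mm 258.6 deg 37.8
```

```bash
python3 -m handwheel '[[-1,0.005,-0.13,0,0,0,-0.06],[-1,0.012,-0.27,0,0,0,-0.13],[-1,0.018,-0.42,0,0,0,-0.2],[-1,0.025,-0.57,0,0,0,-0.27],[-1,0.032,-0.72,0,0,0,-0.34]]';  python3 - <<'E'
from h import *
to_tool(.6047,.3017,.085,91.8)
E
```

```text
time_s: 3.73
eef_pos: [0.5544, 0.2411, 0.0836]
eef_rot: [0.0, 0.999, -0.044, -0.0]
contact_force: [-0.1, -0.6, -0.6]
gripper_width: 0.438
t 3.73 cur [0.5544 0.2411 0.0836] jaw -95.1 -> -88.2 F [-0.1 -0.6 -0.6] w 0.438 j [0.37 0.   0.75 2.03]
row shift [0.179, -0.259, -0.006] turn [0.0, 0.0, -0.076] dist mm 78.7 deg 6.9
```

```bash
python3 -m handwheel '[[-1,0.07,-0.1,0,0,0,-0.04],[-1,0.14,-0.2,0,0,0,-0.076],[-1,0.176,-0.255,0,0,0,-0.076],[-1,0.176,-0.255,0.1,0,0,-0.076],[-1,0.176,-0.255,0.1,0,0,-0.076]]';  python3 - <<'E'
from h import *
to_tool(.6047,.3017,.0085,91.8)
im=ctrl.read_camera("side");cv2.imwrite("pics/s2.png",cv2.resize(im[50:230,120:360],None,fx=3.3,fy=3.3))
E
```

```text
time_s: 4.15
eef_pos: [0.602, 0.2989, 0.0553]
eef_rot: [0.001, 1.0, 0.013, -0.002]
contact_force: [-1.8, -0.3, -2.3]
gripper_width: 0.435
t 4.15 cur [0.602  0.2989 0.0553] jaw -88.5 -> -88.2 F [-1.8 -0.3 -2.3] w 0.435 j [0.43 0.   0.77 1.97]
row shift [0.012, -0.011, 0.187] turn [0.001, 0.002, -0.003] dist mm 46.9 deg 0.4
```

View pics/s2.png

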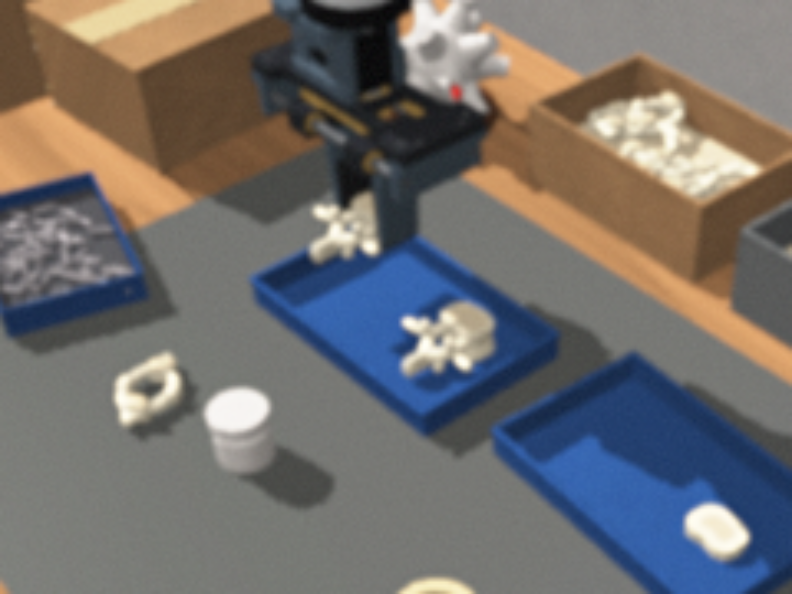

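```bash
python3 -m handwheel '[[-1,0.0,0,0.07,0,0,0],[-1,0,0,0.14,0,0,0],[-1,0,0,0.14,0,0,0],[-1,0,0,0.14,0,0,0]]';  python3 - <<'E'
from h import *
to_tool(.6047,.3017,.0085,91.8)
im=ctrl.read_camera("top");cv2.imwrite("pics/t2.png",cv2.resize(im[110:290,100:340],None,fx=3.3,fy=3.3))
E
```

```text
time_s: 4.53
eef_pos: [0.603, 0.2984, 0.0243]
eef_rot: [0.0, 1.0, 0.013, -0.001]
contact_force: [-0.8, -1.1, -0.4]
gripper_width: 0.432
t 4.53 cur [0.603  0.2984 0.0243] jaw -88.6 -> -88.2 F [-0.8 -1.1 -0.4] w 0.432 j [0.42 0.   0.72 1.97]
row shift [0.007, -0.013, 0.063] turn [0.0, 0.001, -0.004] dist mm 16.2 deg 0.4
```

View pics/t2.png

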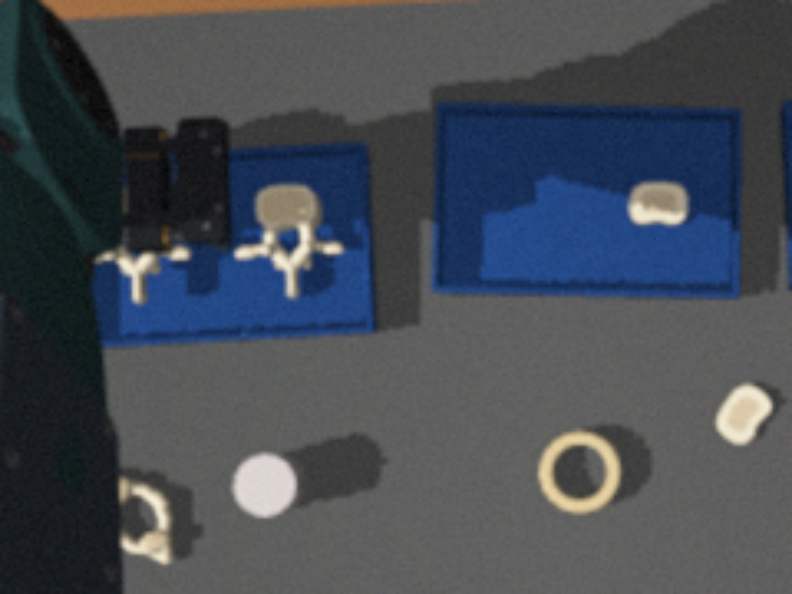

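```bash
python3 -m handwheel '[[-1,0.005,-0.006,0.03,0,0,0],[-1,0.005,-0.006,0.05,0,0,0],[-1,0.005,-0.006,0.062,0,0,0],[-1,0.005,-0.006,0.065,0,0,0],[-1,0.005,-0.006,0.067,0,0,0]]'; python3 -m handwheel '[[-1,0,0,0,0,0,0],[-1,0,0,0,0,0,0]]'
```

```text
time_s: 5.0
eef_pos: [0.6046, 0.3004, 0.0075]
eef_rot: [0.0, 1.0, 0.013, -0.0]
contact_force: [-3.5, -1.3, 6.3]
gripper_width: 0.435
time_s: 5.17
eef_pos: [0.605, 0.3006, 0.0077]
eef_rot: [-0.0, 1.0, 0.013, 0.0]
contact_force: [0.4, 0.1, -1.9]
gripper_width: 0.435
```

```bash
python3 -m handwheel '[[-1,0,0,0.001,0,0,0],[-1,0,0,0.001,0,0,0],[0.2,0,0,0.001,0,0,0],[0.2,0,0,0.001,0,0,0],[0.2,0,0,0.001,0,0,0]]'; python3 -m handwheel '[[0.2,0,0,0,0,0,0],[0.2,0,0,-0.1,0,0,0],[0.2,0,0,-0.25,0,0,0],[0.2,0,0,-0.38,0,0,0],[0.5,0,0,-0.38,0,0,0]]';  python3 - <<'E'
from h import *
to_tool(.396,.3075,.1,-54)
E
```

```text
time_s: 5.58
eef_pos: [0.6049, 0.3005, 0.0074]
eef_rot: [-0.0, 1.0, 0.013, 0.0]
contact_force: [-0.1, -0.3, 0.4]
gripper_width: 0.594
time_s: 6.0
eef_pos: [0.608, 0.302, 0.1088]
eef_rot: [-0.002, 1.0, 0.013, 0.004]
contact_force: [1.4, -0.2, 1.1]
gripper_width: 0.646
t 6.0 cur [0.608  0.302  0.1088] jaw -88.5 -> -54 F [ 1.4 -0.2  1.1] w 0.646 j [0.43 0.   0.84 1.97]
row shift [-0.847, -0.044, 0.029] turn [-0.001, -0.005, -0.384] dist mm 212.3 deg 34.5
```

```bash
python3 -m handwheel '[[0.5,-0.16,-0.01,0,0,0,-0.07],[0.5,-0.32,-0.02,0,0,0,-0.14],[0.5,-0.48,-0.03,0,0,0,-0.21],[0.5,-0.64,-0.04,0,0,0,-0.29],[0.5,-0.79,-0.044,0,0,0,-0.36]]';  python3 - <<'E'
from h import *
to_tool(.396,.3075,.05,-54)
im=ctrl.read_camera("side");cv2.imwrite("pics/s3.png",cv2.resize(im[50:230,90:330],None,fx=3.3,fy=3.3))
E
```

```text
time_s: 6.42
eef_pos: [0.4051, 0.3062, 0.1021]
eef_rot: [-0.0, 0.956, 0.294, -0.0]
contact_force: [0.3, 0.2, -0.1]
gripper_width: 0.748
t 6.42 cur [0.4051 0.3062 0.1021] jaw -55.8 -> -54 F [ 0.3  0.2 -0.1] w 0.748 j [0.6  0.   0.72 1.58]
row shift [-0.027, -0.025, 0.209] turn [-0.0, -0.0, -0.02] dist mm 52.9 deg 1.8
```

View pics/s3.png

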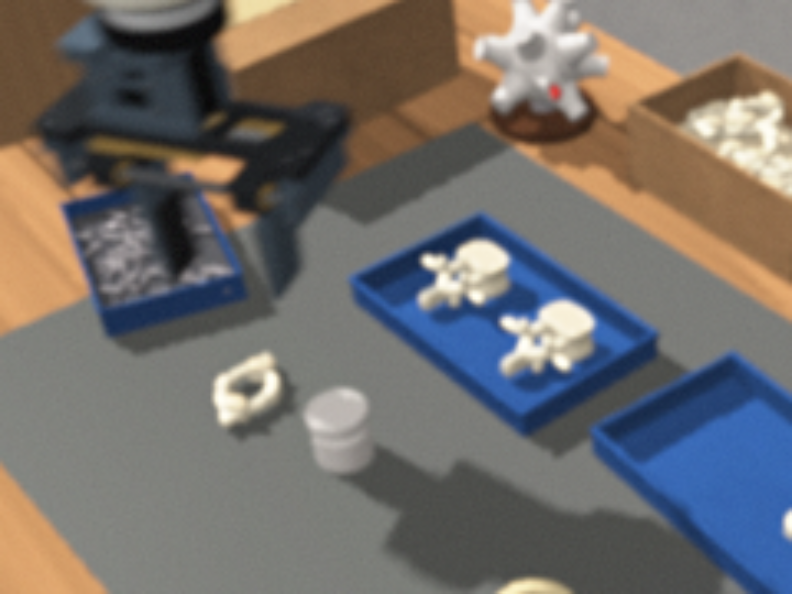

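```bash
python3 -m handwheel '[[0.5,-0.027,-0.025,0.1,0,0,-0.02],[0.5,-0.027,-0.025,0.2,0,0,-0.02],[0.5,-0.027,-0.025,0.26,0,0,-0.02],[0.5,-0.027,-0.025,0.28,0,0,-0.02],[0.5,-0.027,-0.025,0.28,0,0,-0.02]]';  python3 - <<'E'
from h import *
to_tool(.396,.3075,.004,-54)
for n in("side","top"):
    im=ctrl.read_camera(n)
    c=proj(n,(.396,.3075,.01)).astype(int);a=max(c[0]-60,0);cv2.imwrite(f"pics/{n}4.png",cv2.resize(im[c[1]-50:c[1]+50,a:a+120],None,fx=5,fy=5))
E
```

```text
time_s: 6.88
eef_pos: [0.3975, 0.3075, 0.0314]
eef_rot: [0.0, 0.952, 0.306, -0.001]
contact_force: [0.1, 0.1, 0.0]
gripper_width: 0.75
t 6.88 cur [0.3975 0.3075 0.0314] jaw -54.4 -> -54 F [0.1 0.1 0. ] w 0.75 j [ 0.61 -0.    0.58  1.56]
row shift [-0.005, -0.003, 0.109] turn [-0.0, 0.001, -0.004] dist mm 27.4 deg 0.4
```

View pics/side4.png

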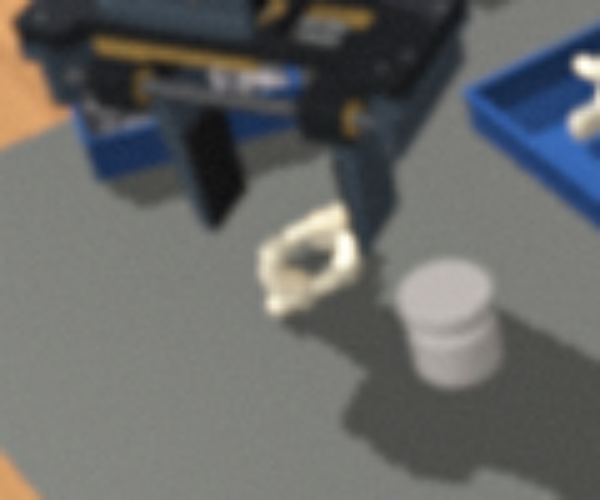

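View pics/top4.png

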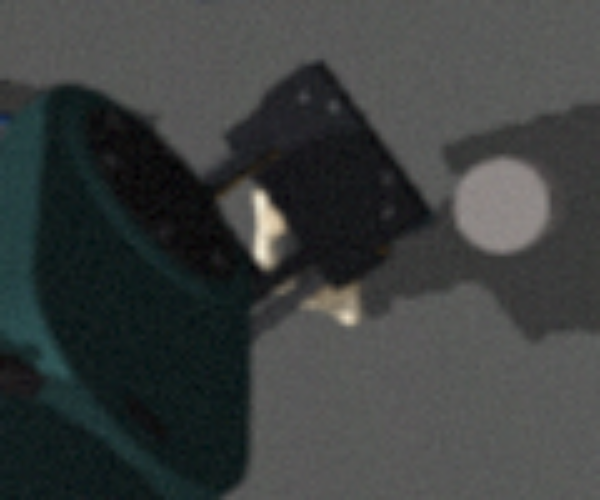

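Side view: the fingers straddle the ring, clear of the pot. I'll descend and close.

```bash
python3 -m handwheel '[[0.5,-0.004,-0.002,0.05,0,0,0],[0.5,-0.004,-0.002,0.1,0,0,0],[0.5,-0.004,-0.002,0.109,0,0,0],[0.5,-0.004,-0.002,0.109,0,0,0],[-1,-0.004,-0.002,0.109,0,0,0]]'; python3 -m handwheel '[[-1,0,0,0,0,0,0],[-1,0,0,0,0,0,0],[-1,0,0,0,0,0,0],[-1,0,0,0,0,0,0]]'
```

```text
time_s: 7.4
eef_pos: [0.3974, 0.308, 0.0059]
eef_rot: [-0.0, 0.952, 0.306, 0.0]
contact_force: [-0.2, 0.3, -0.8]
gripper_width: 0.701
time_s: 7.73
eef_pos: [0.3973, 0.308, 0.0056]
eef_rot: [-0.0, 0.952, 0.306, 0.0]
contact_force: [-0.9, -1.6, 7.2]
gripper_width: 0.499
```

```bash
python3 -m handwheel '[[-1,0,0,-0.1,0,0,0],[-1,0,0,-0.2,0,0,0],[-1,0,0,-0.32,0,0,0],[-1,0,0,-0.42,0,0,0]]';  python3 - <<'E'
from h import *
to_tool(.610,-.203,.11,.8)
im=ctrl.read_camera("side");cv2.imwrite("pics/s5.png",cv2.resize(im[50:230,90:330],None,fx=3.3,fy=3.3))
E
```

```text
time_s: 8.07
eef_pos: [0.3969, 0.3078, 0.1117]
eef_rot: [-0.0, 0.952, 0.306, 0.0]
contact_force: [0.1, 0.4, 0.4]
gripper_width: 0.498
t 8.07 cur [0.3969 0.3078 0.1117] jaw -54.3 -> 0.8 F [0.1 0.4 0.4] w 0.498 j [0.61 0.   0.74 1.56]
row shift [-0.498, 2.157, 0.007] turn [0.0, -0.0, -0.613] dist mm 553.4 deg 55.1
```

View pics/s5.png

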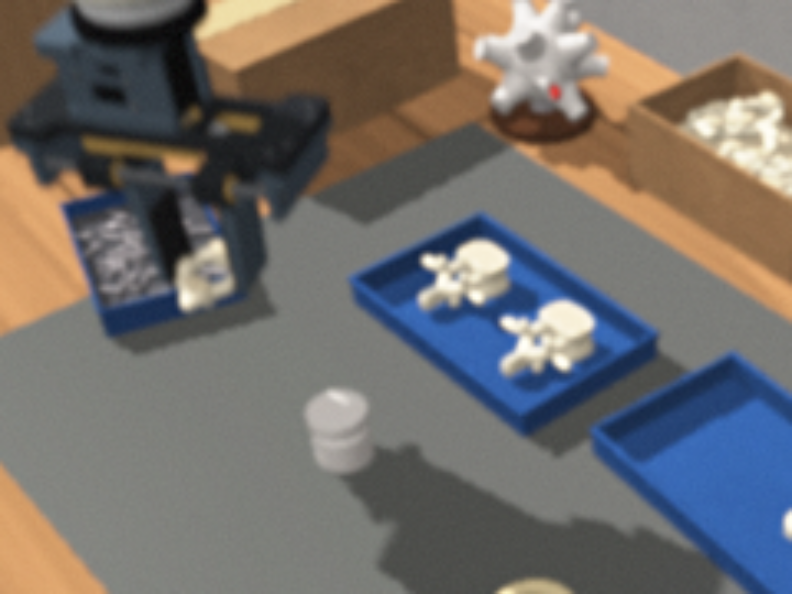

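Run:
```python
from h import *
im=ctrl.read_camera("side")
c=proj("side",ctrl.state()["eef_pos"]).astype(int);print(c);a=max(c[0]-30,0);cv2.imwrite("pics/s6.png",cv2.resize(im[c[1]-30:c[1]+30,a:a+80],None,fx=9,fy=9,interpolation=cv2.INTER_CUBIC))
```

```text
[154 130]
```

View pics/s6.png

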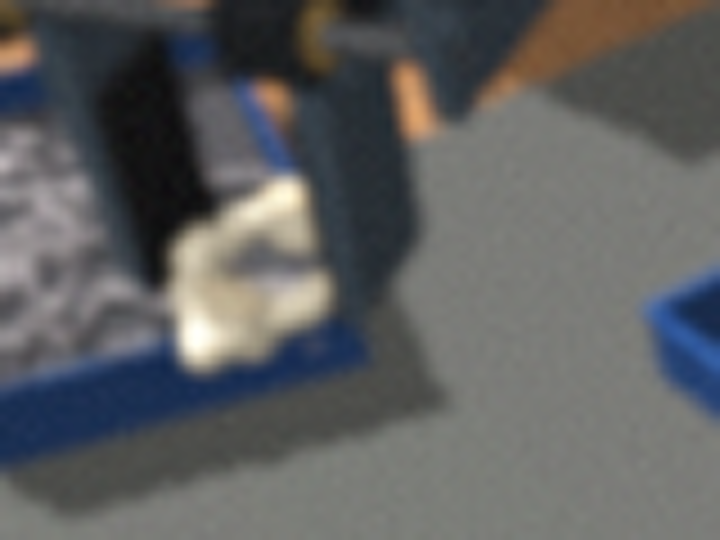

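Run:
```python
from ov import *
st=ctrl.state();p=st["eef_pos"];z=(p[2]-.0056)*1e3
A=[[(a,b,c+z) for a,b,c in s] for s in ATL]
o=[ov(n,ctrl.read_camera(n),p[0],p[1],-54.3,[]) for n in()]
im=ctrl.read_camera("side");big=cv2.resize(im,None,fx=8,fy=8,interpolation=cv2.INTER_CUBIC)
a=np.radians(-54.3);R=np.array([[np.cos(a),-np.sin(a)],[np.sin(a),np.cos(a)]])
for s in A:
    q=np.array([[(proj("side",(*(R@np.array(v[:2])/1e3+p[:2]),v[2]/1e3))+.5)*8-.5][0] for v in s]).astype(int)
    cv2.polylines(big,[q],False,(0,0,255),2)
c=proj("side",p)*8;u,v=c.astype(int)
cv2.imwrite("pics/s7.png",big[v-280:v+250,u-260:u+340])
```

```text
(no output)
```

View pics/s7.png

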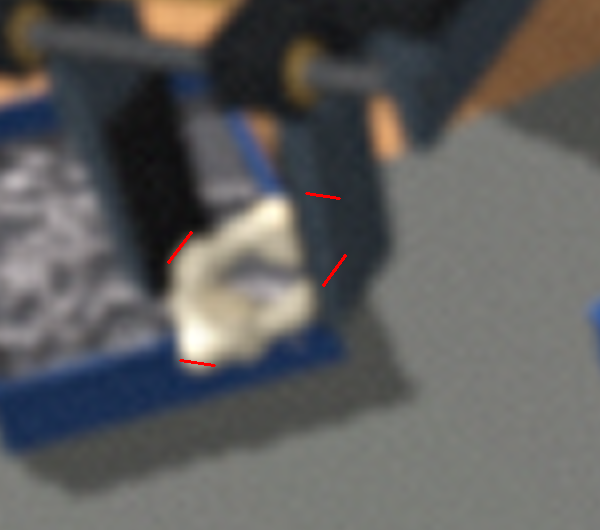

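Run:
```python
from h import *
from scipy.spatial.transform import Rotation as R
from scipy.optimize import least_squares
st=ctrl.state();p=st["eef_pos"]
im=ctrl.read_camera("side");big0=cv2.resize(im,None,fx=6,fy=6,interpolation=cv2.INTER_CUBIC)
c=proj("side",p)*6;u,v=c.astype(int)
def pts(t,dz=0,roll=0):
    base=p+np.array([0,0,-.0056+dz]);Rz=R.from_euler("z",-54.3,degrees=True)
    def f(q):
        q=np.array(q,float)-[0,0,8];q=R.from_euler("xy",[t,roll],degrees=True).apply(q)+[0,0,8]
        return proj("side",base+Rz.apply(q)/1e3)
    return f
ang=np.linspace(0,2*np.pi,40)
out=[]
for t in(-30,-15,0,15,30,45):
    b=big0.copy();f=pts(t)
    for loop in([(23*np.cos(a),22*np.sin(a),8) for a in ang],[(13*np.cos(a),13*np.sin(a),8) for a in ang],[(-5,39,8),(5,39,8)],[(-5,-39,8),(5,-39,8)]):
        cv2.polylines(b,[np.array([(f(q)+.5)*6-.5 for q in loop]).astype(int)],False,(0,0,255),1)
    w=b[v-150:v+120,u-130:u+130].copy();cv2.putText(w,str(t),(5,20),0,.7,(0,255,255),2);out.append(w)
cv2.imwrite("pics/s8.png",np.vstack([np.hstack(out[:3]),np.hstack(out[3:])]))
```

View pics/s8.png

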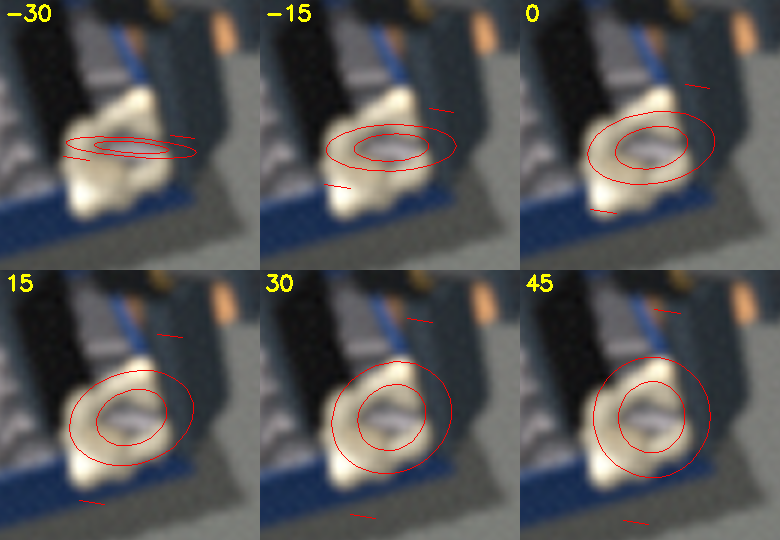

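```bash
python3 -m handwheel '[[-1,-0.036,0.155,0,0,0,-0.06],[-1,-0.072,0.31,0,0,0,-0.12],[-1,-0.108,0.466,0,0,0,-0.18],[-1,-0.144,0.62,0,0,0,-0.24],[-1,-0.18,0.78,0,0,0,-0.3]]';  python3 - <<'E'
from h import *
to_tool(.610,-.203,.11,.8)
E
```

```text
time_s: 8.68
eef_pos: [0.4735, 0.1212, 0.1088]
eef_rot: [-0.0, 0.853, 0.522, -0.001]
contact_force: [0.7, 0.2, -0.0]
gripper_width: 0.501
t 8.68 cur [0.4735 0.1212 0.1088] jaw -27.0 -> 0.8 F [ 0.7  0.2 -0. ] w 0.501 j [0.2  0.   0.73 0.67]
row shift [-0.907, 1.076, -0.006] turn [-0.001, 0.001, -0.309] dist mm 351.8 deg 27.8
```

```bash
python3 -m handwheel '[[-1,-0.105,0.125,0,0,0,-0.06],[-1,-0.21,0.25,0,0,0,-0.12],[-1,-0.315,0.375,0,0,0,-0.18],[-1,-0.42,0.5,0,0,0,-0.24],[-1,-0.525,0.625,0,0,0,-0.3]]';  python3 - <<'E'
from h import *
to_tool(.610,-.203,.07,.8)
E
```

```text
time_s: 9.1
eef_pos: [0.552, -0.0673, 0.1085]
eef_rot: [-0.001, 0.708, 0.707, -0.001]
contact_force: [0.6, 0.2, 0.0]
gripper_width: 0.497
t 9.1 cur [ 0.552  -0.0673  0.1085] jaw -0.1 -> 0.8 F [0.6 0.2 0. ] w 0.497 j [-0.16  0.    0.77 -0.16]
row shift [-0.542, 0.233, 0.153] turn [-0.001, -0.0, -0.01] dist mm 152.5 deg 0.9
```

```bash
python3 -m handwheel '[[-1,-0.14,0.06,0,0,0,0],[-1,-0.28,0.12,0,0,0,0],[-1,-0.42,0.18,0.05,0,0,0],[-1,-0.51,0.22,0.1,0,0,0],[-1,-0.51,0.22,0.15,0,0,0]]'; python3 -m handwheel '[[-1,0,0,0,0,0,0]]';   python3 - <<'E'
from h import *
to_tool(.610,-.203,.0090,.8)
for n in("side","top"):
    im=ctrl.read_camera(n)
    c=proj(n,(.61,-.24,.03)).astype(int);cv2.imwrite(f"pics/{n}9.png",cv2.resize(im[c[1]-60:c[1]+60,c[0]-80:c[0]+80],None,fx=5,fy=5))
E
```

```text
time_s: 9.52
eef_pos: [0.6079, -0.197, 0.0707]
eef_rot: [0.0, 0.71, 0.704, -0.0]
contact_force: [-0.2, 0.1, -0.3]
gripper_width: 0.501
time_s: 9.6
eef_pos: [0.6047, -0.1934, 0.0685]
eef_rot: [-0.002, 0.71, 0.704, -0.001]
contact_force: [-0.6, -0.2, -1.1]
gripper_width: 0.498
t 9.6 cur [ 0.6047 -0.1934  0.0685] jaw -0.4 -> 0.8 F [-0.6 -0.2 -1.1] w 0.498 j [-0.35  0.    0.76 -0.34]
row shift [-0.039, 0.023, 0.238] turn [-0.003, -0.001, -0.014] dist mm 60.5 deg 1.3
```

View pics/side9.png

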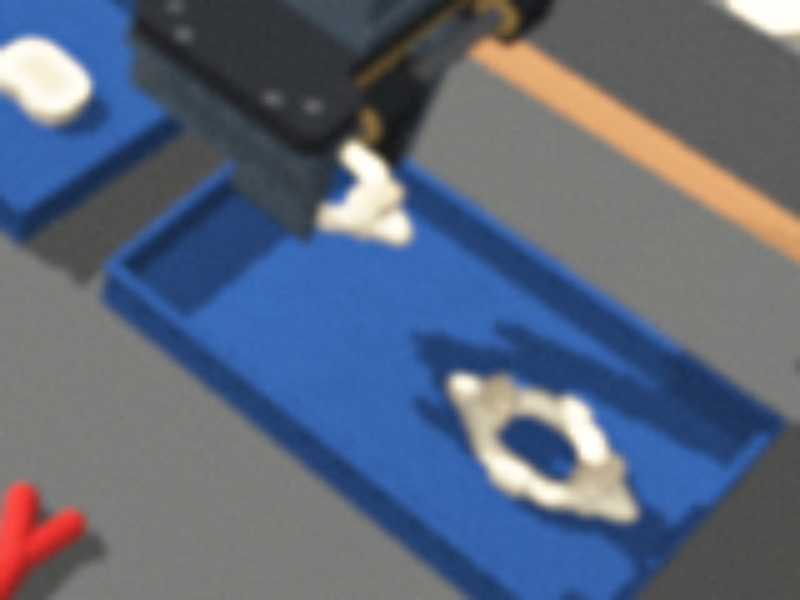

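View pics/top9.png

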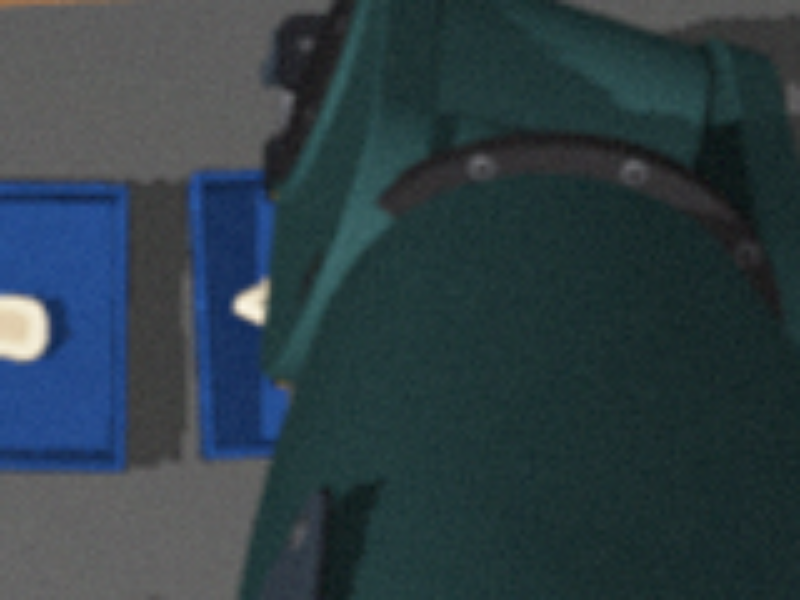

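```bash
python3 -m handwheel '[[-1,-0.039,0.023,0.08,0.0,0,-0.01],[-1,-0.039,0.023,0.15,0,0,-0.01],[-1,-0.039,0.023,0.18,0,0,-0.01],[-1,-0.039,0.023,0.18,0,0,-0.01],[-1,-0.039,0.023,0.18,0,0,-0.01]]';   python3 - <<'E'
from h import *
to_tool(.610,-.203,.0090,.8)
for n in("side",):
    im=ctrl.read_camera(n)
    c=proj(n,(.61,-.22,.03)).astype(int);cv2.imwrite(f"pics/{n}10.png",cv2.resize(im[c[1]-60:c[1]+60,c[0]-80:c[0]+80],None,fx=5,fy=5))
E
```

```text
time_s: 10.12
eef_pos: [0.6123, -0.2021, 0.028]
eef_rot: [-0.0, 0.703, 0.711, -0.0]
contact_force: [1.1, 0.6, -0.0]
gripper_width: 0.499
t 10.12 cur [ 0.6123 -0.2021  0.028 ] jaw 0.6 -> 0.8 F [ 1.1  0.6 -0. ] w 0.499 j [-0.35  0.    0.7  -0.37]
row shift [-0.004, -0.009, 0.076] turn [-0.0, -0.0, -0.002] dist mm 19.1 deg 0.2
```

View pics/side10.png

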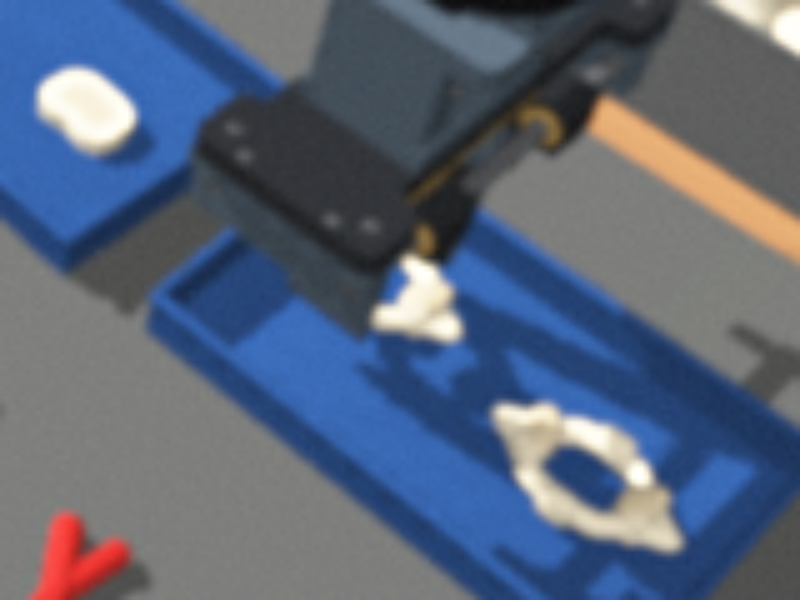

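```bash
python3 -m handwheel '[[-1,-0.004,-0.007,0.03,0,0,0],[-1,-0.004,-0.007,0.055,0,0,0],[-1,-0.004,-0.007,0.067,0,0,0],[-1,-0.004,-0.007,0.073,0,0,0],[-1,-0.004,-0.007,0.076,0,0,0]]'; python3 -m handwheel '[[-1,0,0,0,0,0,0],[-1,0,0,0.002,0,0,0],[-1,0,0,0.002,0,0,0]]'
```

```text
time_s: 10.58
eef_pos: [0.6104, -0.2038, 0.0086]
eef_rot: [-0.001, 0.704, 0.711, -0.0]
contact_force: [-6.1, 2.2, 15.9]
gripper_width: 0.5
time_s: 10.83
eef_pos: [0.6106, -0.2039, 0.0086]
eef_rot: [-0.0, 0.704, 0.711, -0.0]
contact_force: [-5.7, 2.0, 11.3]
gripper_width: 0.496
```

```bash
python3 -m handwheel '[[0.35,0,0,0,0,0,0],[0.35,0,0,0,0,0,0],[0.35,0,0,0,0,0,0],[0.35,0,0,0,0,0,0]]'; python3 -m handwheel '[[0.35,0,0,-0.08,0,0,0],[0.35,0,0,-0.2,0,0,0],[0.35,0,0,-0.35,0,0,0],[0.5,0,0,-0.4,0,0,0],[0.5,0,0,-0.4,0,0,0]]';  python3 - <<'E'
from h import *
to_tool(.401,-.2964,.1,46)
im=ctrl.read_camera("side")
c=proj("side",(.61,-.22,.03)).astype(int);cv2.imwrite(f"pics/side11.png",cv2.resize(im[c[1]-60:c[1]+60,c[0]-80:c[0]+80],None,fx=5,fy=5))
E
```

```text
time_s: 11.17
eef_pos: [0.6108, -0.2039, 0.008]
eef_rot: [0.0, 0.704, 0.711, 0.0]
contact_force: [0.3, -0.2, 0.2]
gripper_width: 0.674
time_s: 11.58
eef_pos: [0.6128, -0.2047, 0.1118]
eef_rot: [0.003, 0.704, 0.711, 0.001]
contact_force: [-0.1, -0.8, -0.1]
gripper_width: 0.746
t 11.58 cur [ 0.6128 -0.2047  0.1118] jaw 0.6 -> 46 F [-0.1 -0.8 -0.1] w 0.746 j [-0.36  0.    0.82 -0.37]
row shift [-0.358, -0.851, 0.043] turn [0.003, 0.003, -0.505] dist mm 231.1 deg 45.4
```

View pics/side11.png

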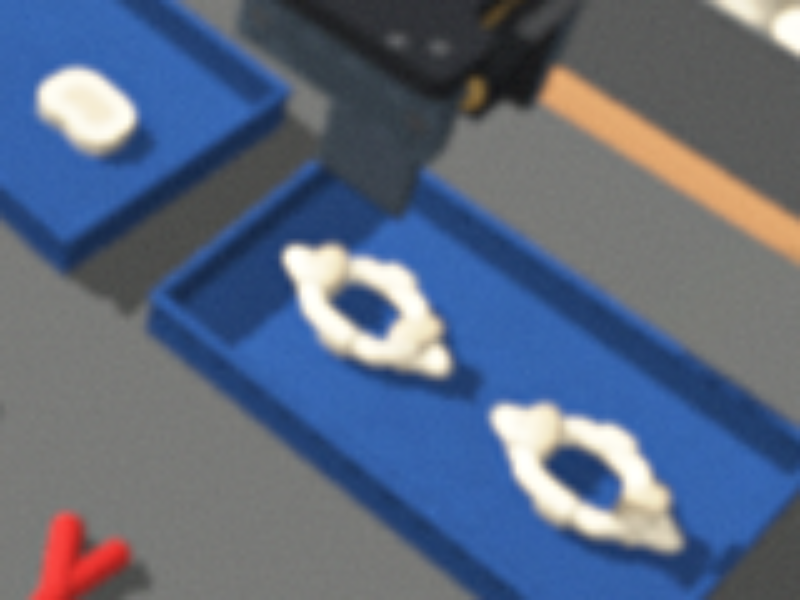

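```bash
python3 -m handwheel '[[0.5,-0.06,-0.145,0,0,0,-0.07],[0.5,-0.12,-0.29,0,0,0,-0.145],[0.5,-0.18,-0.43,0,0,0,-0.22],[0.5,-0.24,-0.57,0,0,0,-0.29],[0.5,-0.30,-0.71,0,0,0,-0.365]]';  python3 - <<'E'
from h import *
to_tool(.401,-.2964,.07,46)
E
```

```text
time_s: 12.05
eef_pos: [0.4315, -0.2803, 0.1065]
eef_rot: [-0.001, 0.471, 0.882, 0.0]
contact_force: [0.7, -0.9, -0.1]
gripper_width: 0.753
t 12.05 cur [ 0.4315 -0.2803  0.1065] jaw 33.7 -> 46 F [ 0.7 -0.9 -0.1] w 0.753 j [-0.62 -0.    0.74 -1.21]
row shift [0.014, -0.137, 0.146] turn [-0.0, -0.001, -0.136] dist mm 50.2 deg 12.3
```

```bash
python3 -m handwheel '[[0.5,0.014,-0.08,0,0,0,-0.07],[0.5,0.014,-0.137,0.08,0,0,-0.136],[0.5,0.014,-0.137,0.2,0,0,-0.136],[0.5,0.014,-0.137,0.3,0,0,-0.136],[0.5,0.014,-0.137,0.3,0,0,-0.136]]';  python3 - <<'E'
from h import *
to_tool(.401,-.2964,.004,46)
im=ctrl.read_camera("side")
c=proj("side",(.40,-.29,.03)).astype(int);cv2.imwrite(f"pics/side12.png",cv2.resize(im[c[1]-80:c[1]+60,c[0]-80:c[0]+80],None,fx=4,fy=4))
E
```

```text
time_s: 12.47
eef_pos: [0.4004, -0.2945, 0.0283]
eef_rot: [-0.004, 0.378, 0.926, 0.001]
contact_force: [-0.8, 1.0, -1.1]
gripper_width: 0.752
t 12.47 cur [ 0.4004 -0.2945  0.0283] jaw 45.6 -> 46 F [-0.8  1.  -1.1] w 0.752 j [-0.68  0.    0.58 -1.48]
row shift [-0.008, -0.004, 0.097] turn [-0.0, -0.005, -0.004] dist mm 24.4 deg 0.6
```

View pics/side12.png

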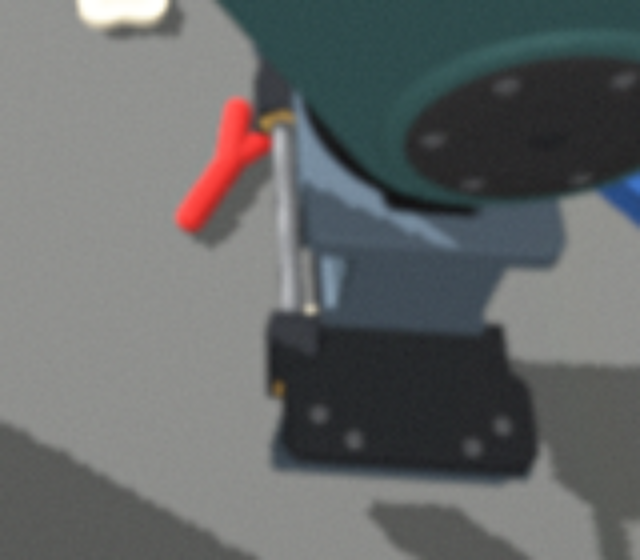

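```bash
python3 -m handwheel '[[0.5,-0.004,-0.002,0.04,0,0,0],[0.5,-0.004,-0.002,0.08,0,0,0],[0.5,-0.004,-0.002,0.094,0,0,0],[0.5,-0.004,-0.002,0.094,0,0,0],[0.5,-0.004,-0.002,0.094,0,0,0]]'
python3 - <<'E'
from h import *
to_tool(.401,-.2964,.0035,46)
E
```

```text
time_s: 12.93
eef_pos: [0.404, -0.2976, 0.0097]
eef_rot: [0.0, 0.377, 0.926, -0.0]
contact_force: [0.6, 0.2, 1.2]
gripper_width: 0.75
t 12.93 cur [ 0.404  -0.2976  0.0097] jaw 45.7 -> 46 F [0.6 0.2 1.2] w 0.75 j [-0.68 -0.    0.54 -1.48]
row shift [0.012, -0.005, 0.025] turn [0.0, 0.0, -0.004] dist mm 7.0 deg 0.3
```

```bash
python3 -m handwheel '[[0.5,0.011,-0.005,0.02,0,0,0],[0.5,0.011,-0.005,0.025,0,0,0],[-1,0.011,-0.005,0.025,0,0,0],[-1,0.011,-0.005,0.025,0,0,0],[-1,0.011,-0.005,0.025,0,0,0]]'; python3 -m handwheel '[[-1,0,0,0,0,0,0],[-1,0,0,0,0,0,0],[-1,0,0,0,0,0,0],[-1,0,0,0,0,0,0]]'; python3 -m handwheel '[[-1,0,0,-0.1,0,0,0],[-1,0,0,-0.25,0,0,0],[-1,0,0,-0.4,0,0,0],[-1,0,0,-0.45,0,0,0]]'
python3 - <<'E'
from h import *
im=ctrl.read_camera("side")
c=proj("side",(.40,-.29,.1)).astype(int);cv2.imwrite(f"pics/side13.png",cv2.resize(im[c[1]-80:c[1]+60,c[0]-80:c[0]+80],None,fx=4,fy=4))
E
```

```text
time_s: 13.35
eef_pos: [0.4011, -0.2967, 0.0034]
eef_rot: [0.0, 0.378, 0.926, -0.0]
contact_force: [-0.7, 0.3, 0.9]
gripper_width: 0.562
time_s: 13.68
eef_pos: [0.4011, -0.2967, 0.0034]
eef_rot: [0.0, 0.377, 0.926, -0.0]
contact_force: [-0.8, 0.3, 2.4]
gripper_width: 0.43
time_s: 14.02
eef_pos: [0.4024, -0.2977, 0.1201]
eef_rot: [0.002, 0.377, 0.926, -0.001]
contact_force: [2.6, -1.8, 0.5]
gripper_width: 0.429
```

View pics/side13.png

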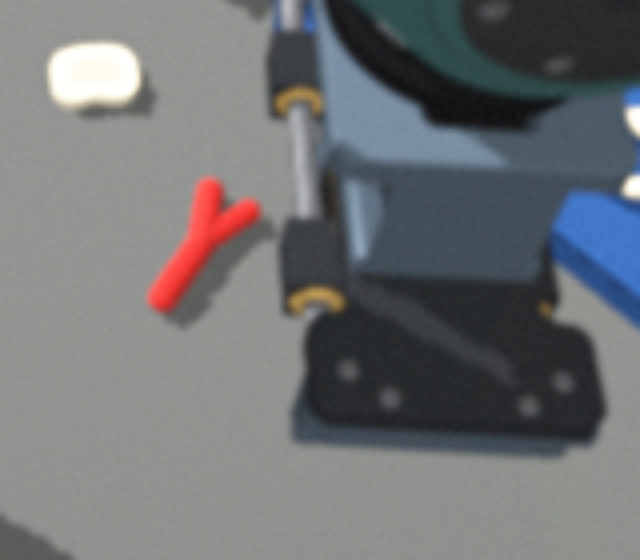

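Run:
```python
from h import *
to_tool(.6407,.0417,.11,87.6)
```

```text
t 14.07 cur [ 0.4029 -0.2981  0.1206] jaw 45.6 -> 87.6 F [ 2.6 -1.7  1.8] w 0.435 j [-0.68  0.    0.75 -1.48]
row shift [0.27, 1.637, 0.042] turn [-0.001, 0.004, -0.466] dist mm 414.9 deg 42.0
```

```bash
python3 -m handwheel '[[-1,0.026,0.155,0,0,0,-0.05],[-1,0.052,0.31,0,0,0,-0.1],[-1,0.078,0.466,0,0,0,-0.15],[-1,0.104,0.62,0,0,0,-0.2],[-1,0.13,0.78,0,0,0,-0.25]]';  python3 - <<'E'
from h import *
to_tool(.6407,.0417,.11,87.6)
E
```

```text
time_s: 14.48
eef_pos: [0.5144, -0.1327, 0.1152]
eef_rot: [-0.0, 0.188, 0.982, 0.0]
contact_force: [1.3, -0.6, -0.8]
gripper_width: 0.434
t 14.48 cur [ 0.5144 -0.1327  0.1152] jaw 68.3 -> 87.6 F [ 1.3 -0.6 -0.8] w 0.434 j [-0.3  -0.    0.76 -1.49]
row shift [-0.212, 0.835, 0.021] turn [0.0, -0.0, -0.214] dist mm 215.4 deg 19.3
```

```bash
python3 -m handwheel '[[-1,-0.04,0.16,0,0,0,-0.04],[-1,-0.08,0.32,0,0,0,-0.08],[-1,-0.12,0.48,0,0,0,-0.13],[-1,-0.16,0.64,0,0,0,-0.18],[-1,-0.2,0.8,0,0,0,-0.214]]';  python3 - <<'E'
from h import *
to_tool(.6407,.0417,.05,87.6)
E
```

```text
time_s: 14.9
eef_pos: [0.6354, 0.0346, 0.1149]
eef_rot: [-0.0, 0.02, 1.0, -0.0]
contact_force: [0.4, -1.1, -0.1]
gripper_width: 0.435
t 14.9 cur [0.6354 0.0346 0.1149] jaw 87.7 -> 87.6 F [ 0.4 -1.1 -0.1] w 0.435 j [ 0.02 -0.    0.83 -1.51]
row shift [-0.02, 0.029, 0.26] turn [-0.0, -0.001, 0.001] dist mm 65.5 deg 0.1
```

```bash
python3 -m handwheel '[[-1,-0.02,0.02,0.06,0,0,0],[-1,-0.02,0.02,0.2,0,0,0],[-1,-0.02,0.02,0.33,0,0,0],[-1,-0.02,0.02,0.33,0,0,0],[-1,-0.02,0.02,0.33,0,0,0]]';  python3 -m handwheel '[[-1,0,0,0,0,0,0],[-1,0,0,0,0,0,0]]'
python3 - <<'E'
from h import *
to_tool(.6407,.0417,.0066,87.6)
im=ctrl.read_camera("side")
c=proj("side",(.6,0,.03)).astype(int);cv2.imwrite(f"pics/side14.png",cv2.resize(im[c[1]-80:c[1]+60,c[0]-80:c[0]+80],None,fx=4,fy=4))
E
```

```text
time_s: 15.32
eef_pos: [0.6386, 0.0373, 0.0317]
eef_rot: [-0.002, 0.023, 1.0, -0.0]
contact_force: [0.7, 0.1, 0.2]
gripper_width: 0.43
time_s: 15.48
eef_pos: [0.6413, 0.0372, 0.0353]
eef_rot: [0.001, 0.023, 1.0, 0.0]
contact_force: [-0.5, 2.0, -0.3]
gripper_width: 0.436
t 15.48 cur [0.6413 0.0372 0.0353] jaw 87.4 -> 87.6 F [-0.5  2.  -0.3] w 0.436 j [ 0.02  0.    0.7  -1.5 ]
row shift [0.004, 0.018, 0.115] turn [0.0, 0.002, -0.002] dist mm 29.0 deg 0.3
```

View pics/side14.png

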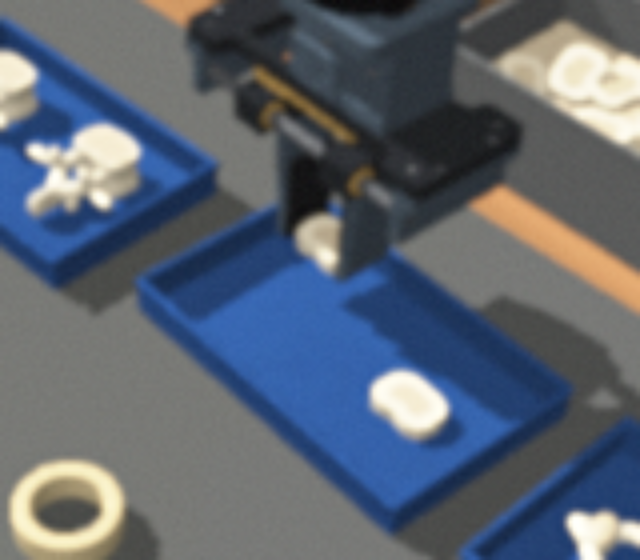

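```bash
python3 -m handwheel '[[-1,0.004,0.016,0.05,0,0,0],[-1,0.004,0.016,0.09,0,0,0],[-1,0.004,0.016,0.106,0,0,0],[-1,0.004,0.016,0.112,0,0,0],[-1,0.004,0.016,0.115,0,0,0]]'; python3 -m handwheel '[[-1,0,0,0,0,0,0],[-1,0,0,0,0,0,0]]'
```

```text
time_s: 15.95
eef_pos: [0.6389, 0.0416, 0.0053]
eef_rot: [-0.001, 0.023, 1.0, 0.0]
contact_force: [-15.6, 1.1, 40.2]
gripper_width: 0.435
time_s: 16.12
eef_pos: [0.6389, 0.0416, 0.0053]
eef_rot: [-0.001, 0.023, 1.0, 0.0]
contact_force: [-11.5, 1.5, 27.0]
gripper_width: 0.431
```

```bash
python3 -m handwheel '[[-1,0,0,-0.003,0,0,0],[0.2,0,0,-0.003,0,0,0],[0.2,0,0,-0.003,0,0,0],[0.2,0,0,-0.003,0,0,0],[0.2,0,0,-0.003,0,0,0]]'; python3 -m handwheel '[[0.2,0,0,-0.08,0,0,0],[0.2,0,0,-0.2,0,0,0],[0.2,0,0,-0.35,0,0,0],[0.5,0,0,-0.4,0,0,0],[0.5,0,0,-0.4,0,0,0]]';  python3 - <<'E'
from h import *
to_tool(.4577,-.1138,.1,144)
im=ctrl.read_camera("side")
c=proj("side",(.6,0,.03)).astype(int);cv2.imwrite(f"pics/side15.png",cv2.resize(im[c[1]-80:c[1]+60,c[0]-80:c[0]+80],None,fx=4,fy=4))
E
```

```text
time_s: 16.53
eef_pos: [0.6392, 0.0414, 0.0049]
eef_rot: [-0.0, 0.023, 1.0, -0.0]
contact_force: [0.0, 0.7, -0.5]
gripper_width: 0.601
time_s: 16.95
eef_pos: [0.6415, 0.0414, 0.1089]
eef_rot: [0.003, 0.023, 1.0, 0.0]
contact_force: [1.0, 0.3, -0.1]
gripper_width: 0.715
t 16.95 cur [0.6415 0.0414 0.1089] jaw 87.4 -> 144 F [ 1.   0.3 -0.1] w 0.715 j [ 0.03 -0.    0.81 -1.5 ]
row shift [0.706, -0.654, 0.031] turn [-0.001, 0.003, -0.629] dist mm 240.7 deg 56.6
```

View pics/side15.png

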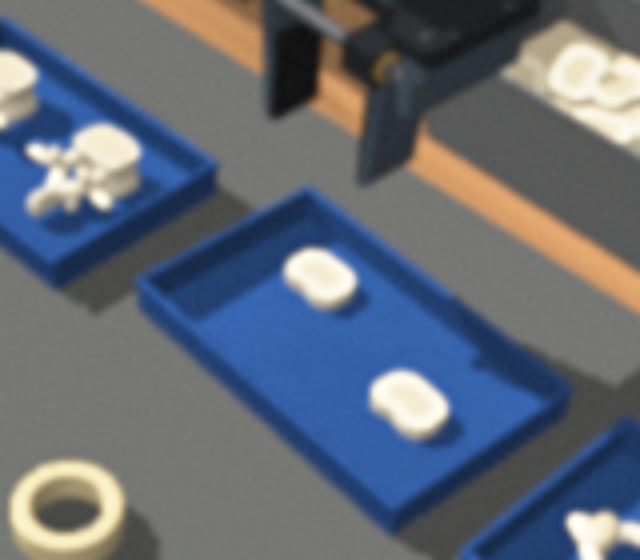

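```bash
python3 -m handwheel '[[0.5,0.1,-0.09,0,0,0,-0.075],[0.5,0.2,-0.185,0,0,0,-0.15],[0.5,0.31,-0.285,0,0,0,-0.225],[0.5,0.42,-0.385,0,0,0,-0.3],[0.5,0.53,-0.49,0,0,0,-0.375]]';  python3 - <<'E'
from h import *
to_tool(.4577,-.1138,.07,144)
E
```

```text
time_s: 17.42
eef_pos: [0.499, -0.0754, 0.1037]
eef_rot: [-0.001, -0.272, 0.962, 0.001]
contact_force: [2.2, -1.4, -0.2]
gripper_width: 0.748
t 17.42 cur [ 0.499  -0.0754  0.1037] jaw 121.5 -> 144 F [ 2.2 -1.4 -0.2] w 0.748 j [-0.2  -0.    0.73 -2.32]
row shift [0.221, -0.045, 0.135] turn [0.001, -0.001, -0.25] dist mm 65.7 deg 22.5
```

```bash
python3 -m handwheel '[[0.5,0.1,-0.02,0,0,0,-0.075],[0.5,0.2,-0.04,0.05,0,0,-0.15],[0.5,0.215,-0.045,0.15,0,0,-0.23],[0.5,0.215,-0.045,0.28,0,0,-0.25],[0.5,0.215,-0.045,0.3,0,0,-0.25]]';python3 -m handwheel '[[0.5,0,0,0,0,0,0],[0.5,0,0,0,0,0,0]]';  python3 - <<'E'
from h import *
to_tool(.4577,-.1138,.0035,144)
im=ctrl.read_camera("side")
c=proj("side",(.4577,-.114,.03)).astype(int);cv2.imwrite(f"pics/side16.png",cv2.resize(im[c[1]-80:c[1]+60,c[0]-80:c[0]+80],None,fx=4,fy=4))
E
```

```text
time_s: 17.83
eef_pos: [0.4576, -0.1119, 0.0258]
eef_rot: [-0.002, -0.452, 0.892, 0.002]
contact_force: [-2.3, 0.8, -0.2]
gripper_width: 0.744
time_s: 18.0
eef_pos: [0.4611, -0.1122, 0.0303]
eef_rot: [-0.001, -0.451, 0.893, 0.001]
contact_force: [0.5, -0.7, -0.0]
gripper_width: 0.752
t 18.0 cur [ 0.4611 -0.1122  0.0303] jaw 143.6 -> 144 F [ 0.5 -0.7 -0. ] w 0.752 j [-0.29  0.    0.56 -2.79]
row shift [0.013, 0.007, 0.107] turn [0.001, -0.0, -0.005] dist mm 27.0 deg 0.4
```

View pics/side16.png

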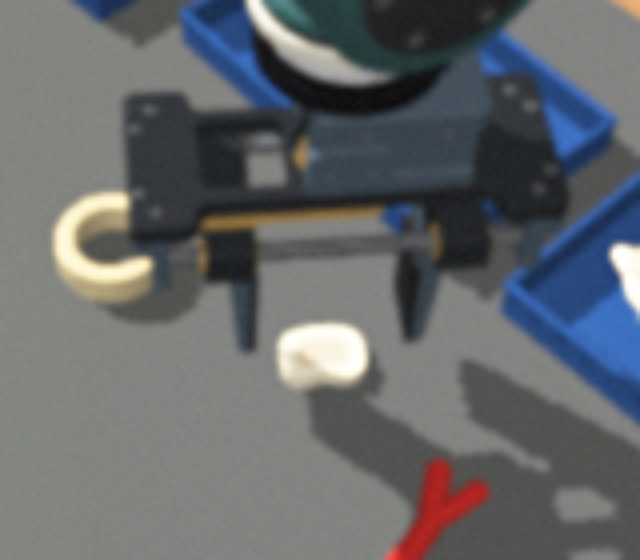

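```bash
python3 -m handwheel '[[0.5,0.01,0.006,0.05,0,0,0],[0.5,0.01,0.006,0.09,0,0,0],[0.5,0.01,0.006,0.105,0,0,0],[0.5,0.01,0.006,0.105,0,0,0],[0.5,0.01,0.006,0.105,0,0,0]]'
python3 - <<'E'
from h import *
to_tool(.4577,-.1138,.0038,144)
E
```

```text
time_s: 18.47
eef_pos: [0.4588, -0.1135, 0.0044]
eef_rot: [0.0, -0.451, 0.892, -0.0]
contact_force: [-0.2, 0.5, 0.1]
gripper_width: 0.752
t 18.47 cur [ 0.4588 -0.1135  0.0044] jaw 143.7 -> 144 F [-0.2  0.5  0.1] w 0.752 j [-0.29  0.    0.5  -2.8 ]
row shift [0.004, 0.003, 0.002] turn [-0.0, 0.0, -0.004] dist mm 1.3 deg 0.3
```

```bash
python3 -m handwheel '[[-1,0.003,0,0.003,0,0,0],[-1,0.003,0,0.003,0,0,0],[-1,0.003,0,0.003,0,0,0],[-1,0.003,0,0.003,0,0,0],[-1,0.003,0,0.003,0,0,0]]'; python3 -m handwheel '[[-1,0,0,0,0,0,0],[-1,0,0,0,0,0,0],[-1,0,0,0,0,0,0]]'; python3 -m handwheel '[[-1,0,0,-0.1,0,0,0],[-1,0,0,-0.25,0,0,0],[-1,0,0,-0.4,0,0,0],[-1,0,0,-0.4,0,0,0]]'
python3 - <<'E'
from h import *
to_tool(.5808,.0442,.1,87.6)
E
```

```text
time_s: 18.88
eef_pos: [0.4582, -0.1142, 0.0035]
eef_rot: [0.0, -0.451, 0.892, -0.0]
contact_force: [-0.1, 0.3, 3.1]
gripper_width: 0.432
time_s: 19.13
eef_pos: [0.4582, -0.1142, 0.0035]
eef_rot: [0.0, -0.451, 0.892, -0.0]
contact_force: [-0.8, -0.6, 6.1]
gripper_width: 0.434
time_s: 19.47
eef_pos: [0.4613, -0.1151, 0.109]
eef_rot: [0.003, -0.451, 0.892, -0.003]
contact_force: [2.3, -0.2, 0.7]
gripper_width: 0.433
t 19.47 cur [ 0.4613 -0.1151  0.109 ] jaw 143.7 -> 87.6 F [ 2.3 -0.2  0.7] w 0.433 j [-0.29 -0.    0.71 -2.8 ]
row shift [-0.796, -0.007, 0.038] turn [-0.004, 0.004, 0.623] dist mm 199.4 deg 56.1
```

```bash
python3 -m handwheel '[[-1,-0.12,0,0,0,0,0.075],[-1,-0.25,0,0,0,0,0.15],[-1,-0.38,0,0,0,0,0.225],[-1,-0.52,0,0,0,0,0.3],[-1,-0.65,-0.005,0,0,0,0.375]]';  python3 - <<'E'
from h import *
to_tool(.5808,.0442,.08,87.6)
E
```

```text
time_s: 19.88
eef_pos: [0.5561, 0.0176, 0.1033]
eef_rot: [0.0, -0.17, 0.985, -0.0]
contact_force: [-0.3, -1.1, 0.4]
gripper_width: 0.433
t 19.88 cur [0.5561 0.0176 0.1033] jaw 109.6 -> 87.6 F [-0.3 -1.1  0.4] w 0.433 j [-0.01  0.    0.75 -1.92]
row shift [-0.129, 0.067, 0.093] turn [-0.0, 0.0, 0.244] dist mm 43.1 deg 22.0
```

```bash
python3 -m handwheel '[[-1,-0.06,0.03,0,0,0,0.075],[-1,-0.12,0.06,0,0,0,0.15],[-1,-0.125,0.064,0.08,0,0,0.225],[-1,-0.125,0.064,0.18,0,0,0.244],[-1,-0.125,0.064,0.28,0,0,0.244]]'; python3 -m handwheel '[[-1,0,0,0,0,0,0],[-1,0,0,0,0,0,0],[-1,0,0,0,0,0,0]]';  python3 - <<'E'
from h import *
to_tool(.5808,.0442,.007,87.6)
im=ctrl.read_camera("side")
c=proj("side",(.6,0,.03)).astype(int);cv2.imwrite(f"pics/side17.png",cv2.resize(im[c[1]-80:c[1]+60,c[0]-80:c[0]+80],None,fx=4,fy=4))
E
```

```text
time_s: 20.3
eef_pos: [0.5799, 0.0421, 0.0327]
eef_rot: [0.001, 0.019, 1.0, 0.0]
contact_force: [0.2, -0.1, -1.2]
gripper_width: 0.434
time_s: 20.55
eef_pos: [0.5798, 0.0416, 0.0343]
eef_rot: [0.0, 0.018, 1.0, 0.0]
contact_force: [0.3, 0.2, 0.1]
gripper_width: 0.434
t 20.55 cur [0.5798 0.0416 0.0343] jaw 88.0 -> 87.6 F [0.3 0.2 0.1] w 0.434 j [ 0.03 -0.    0.65 -1.5 ]
row shift [-0.004, 0.01, 0.109] turn [0.0, 0.0, 0.004] dist mm 27.4 deg 0.4
```

View pics/side17.png

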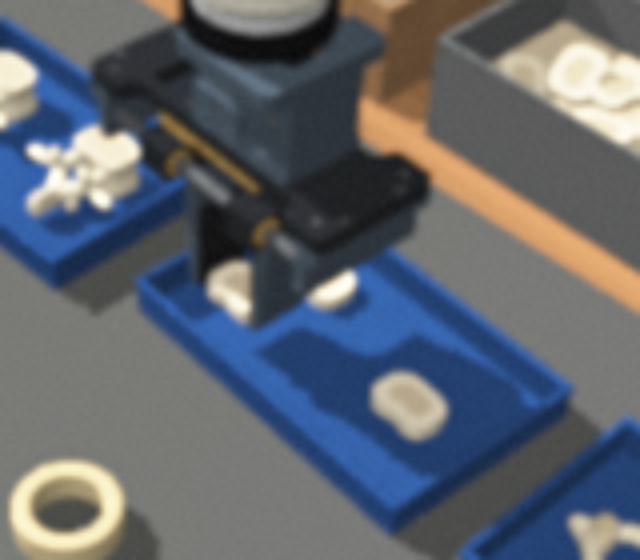

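```bash
python3 -m handwheel '[[-1,-0.004,0.01,0.05,0,0,0],[-1,-0.004,0.01,0.085,0,0,0],[-1,-0.004,0.01,0.1,0,0,0],[-1,-0.004,0.01,0.106,0,0,0],[-1,-0.004,0.01,0.109,0,0,0]]'; python3 -m handwheel '[[-1,0,0,0.002,0,0,0],[-1,0,0,0.002,0,0,0]]'
```

```text
time_s: 21.02
eef_pos: [0.58, 0.0442, 0.0064]
eef_rot: [-0.001, 0.018, 1.0, -0.0]
contact_force: [-10.9, 0.5, 30.1]
gripper_width: 0.435
time_s: 21.18
eef_pos: [0.5799, 0.0442, 0.0063]
eef_rot: [-0.001, 0.018, 1.0, -0.0]
contact_force: [-11.2, 0.5, 24.6]
gripper_width: 0.434
```

```bash
python3 -m handwheel '[[-1,0,0,-0.003,0,0,0],[0.2,0,0,-0.003,0,0,0],[0.2,0,0,-0.003,0,0,0],[0.2,0,0,-0.003,0,0,0],[0.2,0,0,-0.003,0,0,0]]'; python3 -m handwheel '[[0.2,0,0,-0.08,0,0,0],[0.2,0,0,-0.2,0,0,0],[0.2,0,0,-0.35,0,0,0],[0.5,0,0,-0.5,0,0,0],[0.5,0,0,-0.64,0,0,0]]'; python3 -m handwheel '[[0.5,-0.05,0.16,0,0,0,0],[0.5,-0.1,0.32,0,0,0,0],[0.5,-0.1,0.4,0,0,0,0],[0.5,-0.1,0.4,0,0,0,0],[0.5,-0.1,0.4,0,0,0,0]]'
python3 - <<'E'
from h import *
for n in("top","side"): cv2.imwrite(f"pics/{n}18.png",ctrl.read_camera(n))
E
```

```text
time_s: 21.6
eef_pos: [0.5804, 0.0441, 0.0061]
eef_rot: [-0.0, 0.018, 1.0, 0.0]
contact_force: [-0.3, 0.4, -0.4]
gripper_width: 0.604
time_s: 22.02
eef_pos: [0.5802, 0.0441, 0.1681]
eef_rot: [-0.0, 0.018, 1.0, 0.0]
contact_force: [0.9, -0.1, 0.1]
gripper_width: 0.717
time_s: 22.43
eef_pos: [0.6088, 0.144, 0.166]
eef_rot: [-0.0, 0.017, 1.0, -0.0]
contact_force: [-0.4, -1.0, -0.4]
gripper_width: 0.75
```

View pics/top18.png

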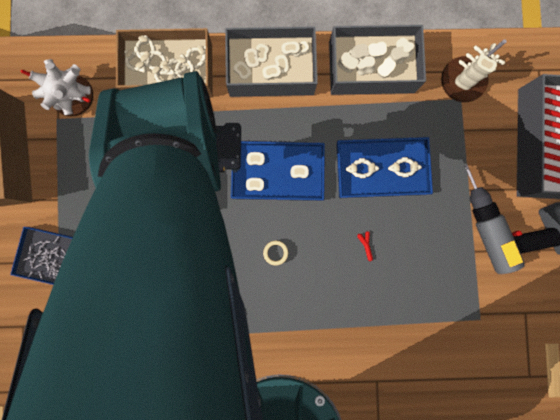

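View pics/side18.png

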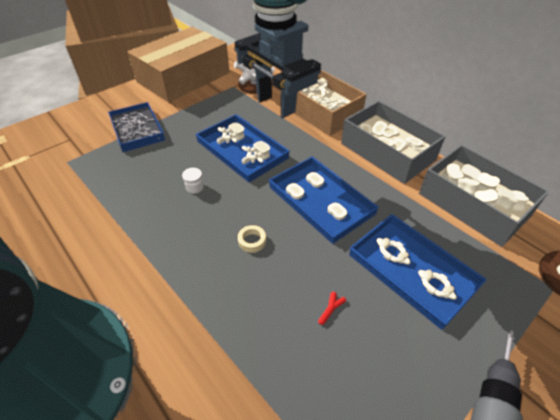

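Run:
```python
import cv2,numpy as np
a=cv2.imread("pics/side18.png");b=cv2.imread("pics/side0.png")
cv2.imwrite("pics/z18.png",np.vstack([np.hstack([cv2.resize(a[105:180,190:290],(400,300),interpolation=2),cv2.resize(a[155:230,265:365],(400,300),interpolation=2)]),np.hstack([cv2.resize(a[220:295,360:460],(400,300),interpolation=2),cv2.resize(a[165:330,160:380],(400,300),interpolation=2)])]))
for n,(r,c) in dict(pot=((160,200),(175,210)),tape=((220,260),(230,275)),art=((285,330),(310,350))).items():
    f=lambda i:cv2.cvtColor(i[r[0]:r[1],c[0]:c[1]],cv2.COLOR_BGR2HSV)
    for i in(b,a):
        h=f(i);m=(h[...,2]>150)&((h[...,1]>150) if n=="art" else True);ys,xs=np.nonzero(m);print(n,xs.mean().round(2),ys.mean().round(2),len(xs))
```

```text
pot 15.74 17.39 343
pot 15.77 17.26 329
tape 20.76 17.05 449
tape 20.82 16.92 438
art 20.65 21.37 257
art 20.67 21.46 254
```

View pics/z18.png

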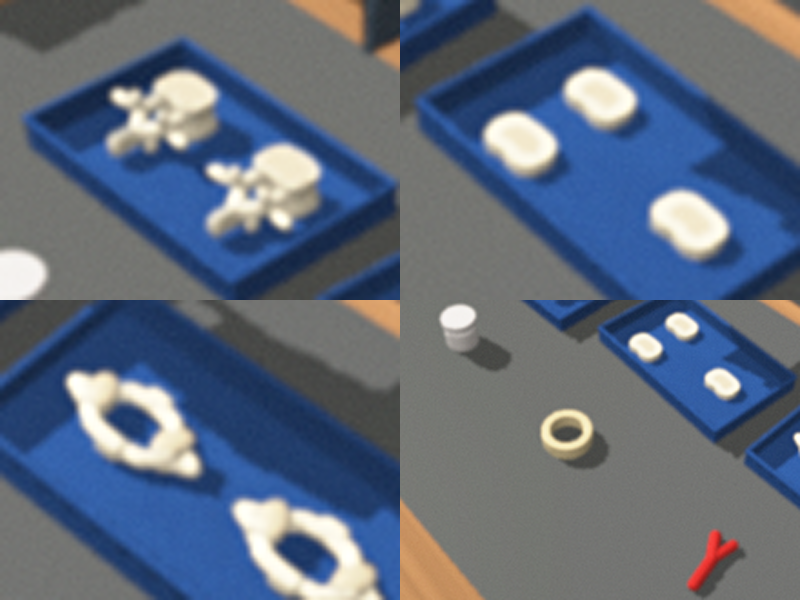

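All four parts lie flat in the right trays, and the pot, tape and artery haven't moved (under 0.2 px). I'm handing the job in.

Run:
```python
from workcell import ctrl
print(ctrl.sign_off())
```

```text
the job is handed in; nothing more can be done
None
```

All four loose parts are sorted into the trays holding their own kind, in the order lumbar, atlas, then the two discs. I handed the job in after about 22.5 s of the 104 s.

- **Final pictures:** each part lies flat on its tray floor, clear of the others. The lumbar and atlas are upright and turned the same way as the fixed parts. The arm was raised with the fingers empty.
- **Items to leave alone:** the tape, glue pot and artery moved less than 0.2 px between the first and last side pictures, so they were not disturbed.
- **Disc set-downs:** these were firmer than I intended. The wrist read about 40 N for the first disc and 30 N for the second, against about 6 N for the lumbar and 16 N for the atlas. The load went through the gripped disc, and all readings are well under the 120 N wrist limit.
- **Checks that disagreed:** right after each move the measured tool position differed from its settled value by up to about 10 mm, so I corrected it again before each grasp and placing. One overlay of the lifted atlas also looked off, because a finger was hiding part of it. It came down level.

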